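# Sanding block from under the drying blanks

## Task

The sanding block is lying under the three wooden blanks on the drying rack. Lay all three blanks side by side on the green mat, then fetch the sanding block and set it on the steel plate, flat, in the middle and lengthwise along it, and after that put every blank back on the rack in the very place it came from. Set things down rather than dropping them, and do not disturb the tin, the bowl or the handpiece.

Things in the scene. Friction and masses are not known exactly. Their poses are not given: they have to be found in the camera images.
- rack: Fixed grey-painted rack, 172 (x) x 230 (y) mm, origin at the centre of its underside, on the bench. Base board 10 mm thick; two rails along y at x = +-72 mm, 14 mm thick, tops 60 mm above the bench. Each has three notches 42 mm wide, 10 mm deep, centred at y = -80, 0, +80 mm, between teeth rising to 70 mm; blanks lie along the rack's x across both rails.
- mat: Fixed thin green bench mat, 190 (x) x 240 (y) x 2 mm: the side area. Origin at the centre of its underside, on the bench. It holds the three blanks side by side (for instance along its x at y = -80, 0, +80 mm).
- plate: Fixed bright steel plate lying flat on the bench, 90 (x) x 180 (y) x 6 mm. Origin at the centre of its underside, long side along its y.
- blank_dark: Very dark brown square wooden blank, 170 x 30 x 30 mm, about 0.13 kg, with cream wax-sealed ends. Origin at the centre of the wood (15 mm above what it lies on), x along its length. At the start it lies across both rails of the rack in one of the three notch pairs (which one varies), underside 60 mm above the bench.
- blank_red: Reddish-brown square wooden blank, 170 x 30 x 30 mm, about 0.13 kg, with black wax-sealed ends. Origin at the centre of the wood (15 mm above what it lies on), x along its length. At the start it lies across both rails of the rack in one of the three notch pairs (which one varies), underside 60 mm above the bench.
- blank_pale: Pale yellow square wooden blank, 170 x 30 x 30 mm, about 0.13 kg, with blue wax-sealed ends. Origin at the centre of the wood (15 mm above what it lies on), x along its length. At the start it lies across both rails of the rack in one of the three notch pairs (which one varies), underside 60 mm above the bench.
- sander: Straight-sided hand sanding block, 42 (x) x 150 (y) x 34 (z) mm, about 0.18 kg: blue plastic above, rust-brown abrasive below. Origin at the centre of its underside, long side along its y. At the start it lies on the rack's base board between the rails, along the rack's y, under all three blanks (top 44 mm above the bench), seen through the gaps between them.
- tin: Closed brass-sided wax tin with a silvery-white top, 68 mm across, 45 mm high, loose bystander. Origin at the centre of its underside.
- bowl: White bowl of wooden beads, 86 mm across, 36 mm high, loose bystander. Origin at the centre of its underside.
- handpiece: Black and steel rotary handpiece lying on the bench, 152 mm long, 26 mm thick, loose bystander. Origin at the underside of its middle, x along its length towards the tip.
Not all that is in view belongs to the job. What is meant by the blank_red is not orange or turquoise, and is the larger of those in its own colour.

How it is judged:
On the way, in this order (a step that is already met when the one before it is completed fails the run):
1. all three blanks lie on the mat, let go (x of blank_dark in the frame of mat between -0.1 and 0.1 m and y of blank_dark in the frame of mat between -0.125 and 0.125 m and height (world z) of each of blank_dark, blank_red, blank_pale below 0.025 m and linear speed of each of blank_dark, blank_red, blank_pale below 0.03 m/s and contact force between the fingers and blank_dark below 0.3 N and x of blank_red in the frame of mat between -0.1 and 0.1 m and y of blank_red in the frame of mat between -0.125 and 0.125 m and contact force between the fingers and blank_red below 0.3 N and x of blank_pale in the frame of mat between -0.1 and 0.1 m and y of blank_pale in the frame of mat between -0.125 and 0.125 m and contact force between the fingers and blank_pale below 0.3 N), for 0.2 s.
2. the sanding block lies flat on the middle of the steel plate, along it, let go, with the blanks still on the mat (all of step 1 and horizontal distance between sander and plate below 0.015 m and angle between the y axis of sander and the y axis of plate, either way round below 0.2 rad and height (world z) of sander below 0.012 m and angle between sander's own z axis and vertical below 0.1 rad and linear speed of sander below 0.03 m/s and contact force between the fingers and sander below 0.3 N), for 0.2 s.
At the end, for the whole second after the job is handed in: Each blank lies still on the rack within 12 mm of its own starting position (height included), within 0.12 rad of the rack's x axis. The sanding block lies still, flat and let go on the plate, centre within 15 mm of the plate's, lengthwise within 0.2 rad; either end first in both cases (horizontal distance between sander and plate below 0.015 m and angle between the y axis of sander and the y axis of plate, either way round below 0.2 rad and height (world z) of sander below 0.012 m and angle between sander's own z axis and vertical below 0.1 rad and linear speed of each of sander, blank_dark, blank_red, blank_pale below 0.03 m/s and contact force between the fingers and sander below 0.3 N and distance of each of blank_dark, blank_red, blank_pale from where it was at the start of the episode below 0.012 m and angle between the x axis of each of blank_dark, blank_red, blank_pale and the x axis of rack, either way round below 0.12 rad); the robot touches nothing.
It fails at once if the tin is moved by more than 15 mm (distance of tin from where it was at the start of the episode above 0.015 m).
It fails at once if the bowl of beads is moved by more than 15 mm (distance of bowl from where it was at the start of the episode above 0.015 m).
It fails at once if the rotary handpiece is moved by more than 15 mm (distance of handpiece from where it was at the start of the episode above 0.015 m).
It fails at once if a blank or the sanding block is dropped (falls free at more than 0.7 m/s) ((linear speed of blank_dark above 0.7 m/s and contact force between the fingers and blank_dark below 0.1 N) or (linear speed of blank_red above 0.7 m/s and contact force between the fingers and blank_red below 0.1 N) or (linear speed of blank_pale above 0.7 m/s and contact force between the fingers and blank_pale below 0.1 N) or (linear speed of sander above 0.7 m/s and contact force between the fingers and sander below 0.1 N)).
It also fails if it takes over 144 s, if anything falls off the work surface, if the arm or the gripper's body presses on something with over 40 N, if the wrist force passes 120 N, or if a joint passes its speed limit or range.

## Robot

A 6-joint arm with a two-finger parallel gripper is mounted at the origin on the work surface. World frame = base frame: x ahead of the robot, y to its left, z up, the work surface at z = 0. Lengths are in m, angles in rad, forces in N, time in s.
With the tool pointing down it reaches from about 0.3 to 0.875 m from the base axis. Payload 6.4 kg.
Tool frame: the origin (TCP) lies between the finger pads; the fingertips stand 14 mm ahead of it and the grasp point (between the pads) lies 5 mm behind it; x points along the fingers, z is the direction in which the jaws open and shut, and the axes are right-handed (so a half turn about x gives the same grasp; the last joint's range is limited). The gripper opens to 85 mm and grips with 20 to 120 N. Pads are 22 mm wide; open, the fingers measure 114 mm over their backs; the gripper's body (76 mm by 85 mm) begins 54 mm behind the grasp point. The pads swing forward as they close: fully open they stand 13 mm farther back than shut.
Start: joints at [0.944, 0.181, 1.607, -0, 1.354, -0.206], TCP at [0.235, 0.525, 0.245] pointing down, gripper open.
Joint ranges: [-2.99, 2.99], [-0.89, 2.07], [0.3, 2.58], [-1.14, 4.28], [0, 2.63], [-3.12, 3.12]. Speed limits (rad/s): [2.57, 2.57, 3.01, 3.14, 3.14, 3.14].

## Interface

Orientations are given as a unit quaternion [w, x, y, z].
In Python, from station import r gives the robot as it stands.
- The arm moves only by the tool arm_command, never from a script. Its argument "series" is a list that holds one entry, the list of rows, each a list of 7 numbers: the turn, a rotation vector about the world's x, y, z in degrees, then the shift along the world's x, y, z in cm, then the finger opening in cm, from 0 to 8.54. In form: [[[wx, wy, wz, tx, ty, tz, grip], ...]]. A call has 1 to 12 rows; each row shifts and turns the pose as measured when the row begins; what a row does not reach is not made up. A row lasts 1/10 s, in which the tool goes at most 50 mm and 8.59 degrees, less where a joint would pass 70% of its speed; a pose out of reach is approached as far as the arm can. A call with a gripper value outside its range is refused whole. The fingers move at their own pace and stop on an object; "squeeze" is the grip in N (left out, the last holds). Time passes only in rows, so rows that do not move let the fingers close. It gives the time, the measured TCP pose, the force and the opening at its end, in the units of the state.
- r.state(): the state, without advancing time (a new reading comes with each control period).
- r.camera(name): name is "side" or "top"; returns a dict with "image" (480x640x3 uint8, blue, green, red), "fovy" (degrees; the focal length in pixels is half the picture's height over the tangent of half this angle, whatever the lens; pixels are square), "cx", "cy" (the principal point, pixels), "position" and "orientation" of the camera in the world. Camera axes: x right, y down, z forward; pixel columns grow to the right and rows downward; lengths in m; the calibration is good to about 2 mm. A picture is of the moment at which its call begins. There is no depth.
- r.job_done(): hands the job in, once; it reports no verdict.
The state is a dict: "clock": time; "joint_positions": joint angles; "qd": joint speeds; "effort": joint torques, N m; "tcp_pos": TCP position; "ee_rot": TCP orientation; "contact_force": force on the tool from outside, world axes, zero at the start; "torque": the same for the moment, N m; "finger_gap": finger opening in m.
Only numpy, scipy, OpenCV 4.12 (cv2) and the standard library are available. Lean on these libraries where they do the work, as an engineer would, in place of code of your own. Each camera call takes 0.05 s, during which the arm holds its last target.

## Working session

There is one attempt and no reset: what is moved stays moved. The work goes in short steps, Python scripts to look and compute and a tool call to move; the robot and the scene stay as the last step left them, time stands still between calls to the robot, and variables do not carry over. Pictures are saved under pics/ and viewed, and the job is handed in when it is done.

Besides the shell and the picture viewer there is one more tool, called after ">>>" by a JSON object that holds its "fn" and its "kwargs". arm_command: Moves the arm, as the interface text tells. Its arguments: {"type":"object","properties":{"series":{"type":"array"},"squeeze":{"type":"number"}},"required":["series"]}

```bash
ls; mkdir -p pics; python3 - <<'E'
from station import r
import cv2
s=r.state();print(s)
for n in("top","side"):
    c=r.camera(n);cv2.imwrite(f"pics/{n}0.png",c["image"]);print(n,{k:v for k,v in c.items() if k!="image"})
E
```

```text
pics
{'clock': 0.0, 'joint_positions': array([ 9.43715939e-01,  1.81545439e-01,  1.60800100e+00,  1.32267045e-05,
        1.35382865e+00, -2.06277863e-01]), 'qd': array([ 0.00085793,  0.00024364, -0.00055798,  0.00109792,  0.00178685,
       -0.00071809]), 'effort': array([-1.22866272e-04, -4.44852948e+01, -3.51339447e+01, -3.09089364e-04,
        8.59154592e-03,  4.12461293e-05]), 'tcp_pos': array([0.23453265, 0.52441074, 0.24438506]), 'ee_rot': array([ 0.5928106 , -0.3847693 ,  0.59398955,  0.38432356]), 'contact_force': array([ 0.05736373, -0.35097546,  0.04537686]), 'torque': array([ 0.01373242, -0.00102225,  0.00720691]), 'finger_gap': 0.08551812063129198}
top {'fovy': 53.36838011986363, 'cx': 330.9767905597148, 'cy': 239.18752177477694, 'position': array([ 0.46146835, -0.02644009,  1.28358327]), 'orientation': array([-0.02076425,  0.71224599, -0.70146347,  0.01494957])}
side {'fovy': 52.982366413127885, 'cx': 324.96984980697647, 'cy': 239.25333350330004, 'position': array([ 0.47233469, -0.62974237,  0.83821083]), 'orientation': array([-0.34539287,  0.93723569, -0.04552638,  0.01484516])}
```

View pics/top0.png

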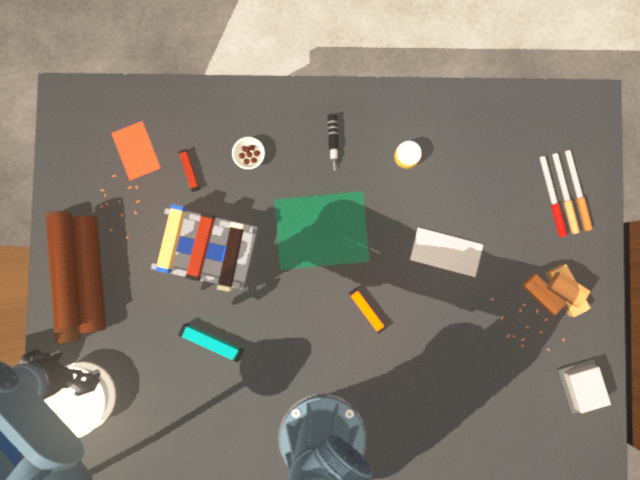

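View pics/side0.png

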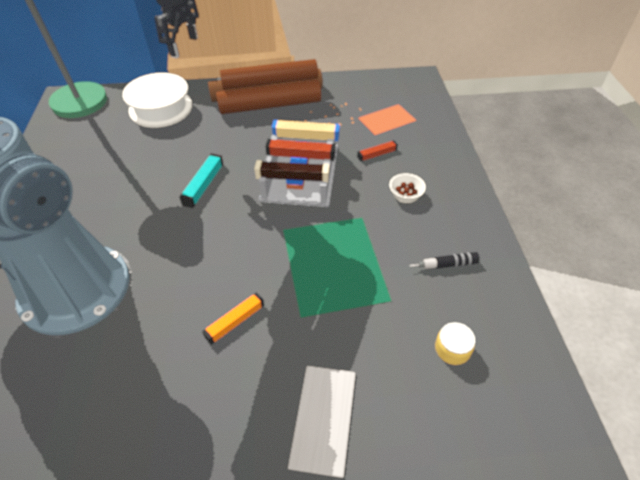

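```bash
cat > h.py <<'E'
from station import r
import numpy as np, cv2
from scipy.spatial.transform import Rotation as R
def cam(n,save=None):
    c=r.camera(n)
    if save: cv2.imwrite(f"pics/{save}.png",c["image"])
    return c
def mat(c):
    f=240/np.tan(np.radians(c["fovy"]/2)); q=c["orientation"]
    return f,R.from_quat([q[1],q[2],q[3],q[0]]).as_matrix(),np.array(c["position"])
def ray(c,px,z):
    f,M,p=mat(c); px=np.atleast_2d(np.array(px,float))
    d=np.c_[(px[:,0]-c["cx"])/f,(px[:,1]-c["cy"])/f,np.ones(len(px))]@M.T
    return p+d*((z-p[2])/d[:,2])[:,None]
def proj(c,P):
    f,M,p=mat(c); q=(np.atleast_2d(P)-p)@M
    return np.c_[c["cx"]+f*q[:,0]/q[:,2],c["cy"]+f*q[:,1]/q[:,2]]
def crop(c,x0,y0,x1,y1,k,name):
    cv2.imwrite(f"pics/{name}.png",cv2.resize(c["image"][y0:y1,x0:x1],None,fx=k,fy=k,interpolation=cv2.INTER_CUBIC))
E
python3 - <<'E'
from h import *
c=cam("top"); crop(c,140,190,270,300,5,"t_rack")
d=cam("side"); crop(d,245,110,355,215,5,"s_rack")
for cc,n in((c,'top'),(d,'side')):
    hsv=cv2.cvtColor(cc["image"],cv2.COLOR_BGR2HSV)
    m=cv2.inRange(hsv,(65,100,40),(90,255,255)); 
    k,l,s,ce=cv2.connectedComponentsWithStats(m)
    i=1+np.argmax(s[1:,4]); print(n,s[i])
    cn=max(cv2.findContours((l==i).astype(np.uint8),0,2)[0],key=cv2.contourArea)
    w=ray(cc,cn[:,0].astype(float),0.002)[:,:2].astype(np.float32)
    print(cv2.minAreaRect(w), cv2.boxPoints(cv2.minAreaRect(w)))
print(proj(c,[0,0,0]))
E
```

```text
top [ 275  192   94   77 6113]
((0.5507317185401917, 0.011650189757347107), (0.18865948915481567, 0.23777452111244202), 5.857758045196533) [[ 0.44476098  0.12028945]
 [ 0.46902806 -0.1162435 ]
 [ 0.65670246 -0.09698907]
 [ 0.6324354   0.13954388]]
side [ 284  218  107   99 7517]
((0.5495058298110962, 0.011143878102302551), (0.18837769329547882, 0.24058040976524353), 6.165509223937988) [[ 0.44294256  0.12062232]
 [ 0.46878105 -0.11856651]
 [ 0.6560691  -0.09833457]
 [ 0.6302306   0.14085427]]
[[322.05920756 438.4521084 ]]
```

View pics/t_rack.png

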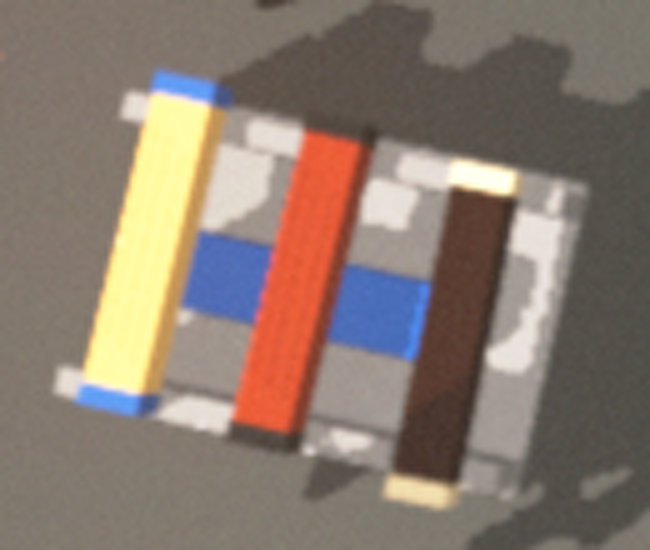

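View pics/s_rack.png

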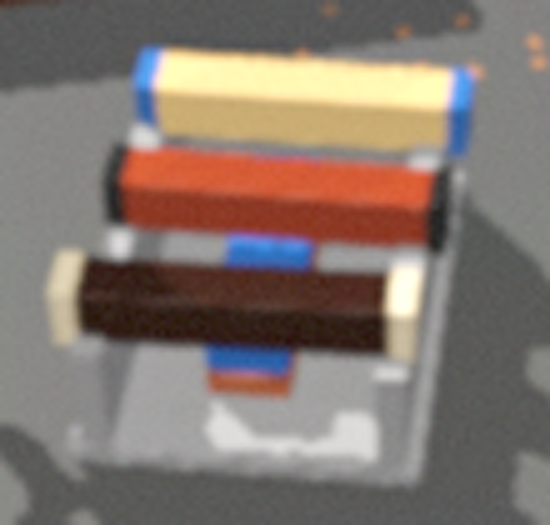

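```bash
cat > meas.py <<'E'
from h import *
RNG={'pale':((18,70,120),(32,255,255)),'red':((2,170,90),(12,255,255)),'dark':((0,40,10),(20,255,85))}
def body(c,name,roi,z):
    x0,y0,x1,y1=roi
    hsv=cv2.cvtColor(c["image"],cv2.COLOR_BGR2HSV)[y0:y1,x0:x1]
    m=cv2.inRange(hsv,*RNG[name]); m=cv2.morphologyEx(m,cv2.MORPH_OPEN,np.ones((3,3)))
    cn=max(cv2.findContours(m,0,2)[0],key=cv2.contourArea)[:,0].astype(float)+[x0,y0]
    w=ray(c,cn,z)[:,:2].astype(np.float32)
    return cv2.minAreaRect(w),w
E
python3 - <<'E'
from meas import *
c=cam("top")
for n in RNG:
    (ce,sz,a),w=body(c,n,(140,190,270,300),.09)
    b=cv2.boxPoints((ce,sz,a)); e=[b[1]-b[0],b[2]-b[1]]; l=e[int(np.linalg.norm(e[1])>np.linalg.norm(e[0]))]
    l=l/np.linalg.norm(l); l=l if l[0]>0 else -l; nrm=np.array([-l[1],l[0]])
    wd=min(sz); C=np.array(ce)+nrm*(wd/2-.015)   # far (+y) edge is the true top edge
    print(n,np.round(ce,4),np.round(sz,4),"ang",round(np.degrees(np.arctan2(l[1],l[0])),2),"centre",np.round(C,4))
hsv=cv2.cvtColor(c["image"],cv2.COLOR_BGR2HSV)
m=cv2.inRange(hsv[215:275,172:235],(105,120,60),(125,255,255))
for cn in cv2.findContours(m,0,2)[0]:
    if cv2.contourArea(cn)>30:
        w=ray(c,cn[:,0]+np.array([172.,215]),.044)[:,:2].astype(np.float32); print("sander",cv2.minAreaRect(w),cv2.boxPoints(cv2.minAreaRect(w)).round(4).tolist())
# plate
g=hsv[215:290,395:500]; crop(c,395,215,500,290,6,"t_plate")
print(g[35,20:90:10].tolist(), g[35,3])
E
```

```text
pale [0.5186 0.3901] [0.032  0.1454] ang -11.79 centre [0.5188 0.3911]
red [0.4995 0.3128] [0.03  0.148] ang -12.39 centre [0.4995 0.3128]
dark [0.4315 0.2423] [0.0319 0.055 ] ang -9.9 centre [0.4316 0.2433]
sander ((0.48640331625938416, 0.2830086052417755), (0.04498864710330963, 0.039636556059122086), 77.53082275390625) [[0.46219998598098755, 0.2653000056743622], [0.5008999705314636, 0.25679999589920044], [0.5105999708175659, 0.30070000886917114], [0.47189998626708984, 0.3093000054359436]]
sander ((0.5035606622695923, 0.364667683839798), (0.03431626781821251, 0.037303559482097626), 77.6264419555664) [[0.48170000314712524, 0.35190001130104065], [0.5181000232696533, 0.34389999508857727], [0.5254999995231628, 0.3774000108242035], [0.48899999260902405, 0.3853999972343445]]
[[15, 41, 214], [15, 40, 211], [16, 39, 208], [15, 43, 210], [16, 40, 215], [15, 42, 214], [15, 43, 208]] [19 42 86]
```

View pics/t_plate.png

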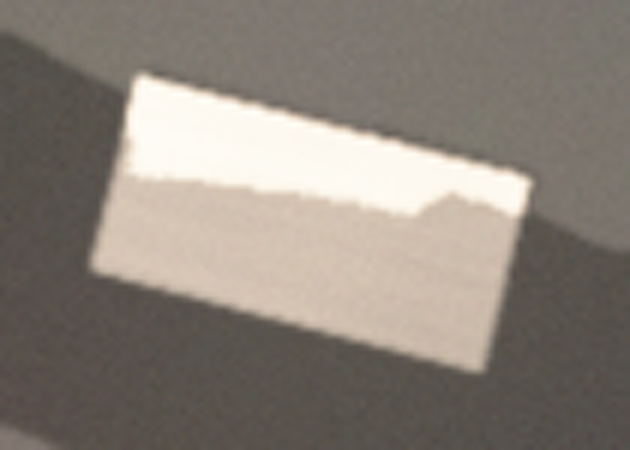

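```bash
python3 - <<'E'
from meas import *
c=cam("top"); d=cam("side")
hsv=cv2.cvtColor(c["image"],cv2.COLOR_BGR2HSV)
print(hsv[225:290:6,234].tolist(), hsv[225:290:6,245].tolist())
for lo,hi in(((0,60,20),(15,255,100)),((0,90,10),(15,255,110))):
    RNG['dark']=(lo,hi); q,w=body(c,'dark',(215,215,250,292),.09); print(q)
hb=cv2.cvtColor(cv2.GaussianBlur(c["image"],(3,3),0),cv2.COLOR_BGR2HSV)[215:290,395:500]
m=cv2.inRange(hb,(0,0,150),(180,255,255))
cn=max(cv2.findContours(m,0,2)[0],key=cv2.contourArea)[:,0]+np.array([395.,215]); w=ray(c,cn,.006)[:,:2].astype(np.float32)
q=cv2.minAreaRect(w);print("plate",q,cv2.boxPoints(q).round(4).tolist())
# overlay check
def box(C,z0,z1,a,l,wd):
    ca,sa=np.cos(a),np.sin(a); Rm=np.array([[ca,-sa],[sa,ca]])
    xy=np.array([[l,wd],[l,-wd],[-l,-wd],[-l,wd]])/2@Rm.T+C
    return [np.c_[xy,np.full(4,z)] for z in (z0,z1)]
a=np.radians(-12)
for cc,n,roi in((c,'t',(140,190,270,300)),(d,'s',(245,110,355,215))):
    x0,y0,x1,y1=roi;k=6
    im=cv2.resize(cc["image"][y0:y1,x0:x1],None,fx=k,fy=k,interpolation=cv2.INTER_CUBIC)
    for C in((.5188,.3911),(.4995,.3128),(.484,.235)):
        for P in box(C,.06,.09,a,.17,.03): cv2.polylines(im,[np.int32(((proj(cc,P)-[x0,y0]+.5)*k))],True,(255,0,255),1)
    for P in box((.495,.3217),.044,.01,a,.042,.15): cv2.polylines(im,[np.int32(((proj(cc,P)-[x0,y0]+.5)*k))],True,(0,255,0),1)
    cv2.imwrite(f"pics/ov_{n}.png",im)
E
```

```text
[[28, 15, 255], [9, 115, 91], [8, 118, 91], [10, 120, 91], [8, 116, 86], [10, 112, 93], [10, 116, 81], [10, 80, 70], [11, 39, 110], [18, 22, 138], [13, 22, 160]] [[15, 32, 161], [14, 23, 169], [13, 13, 231], [14, 20, 163], [15, 21, 169], [16, 14, 229], [13, 13, 230], [12, 20, 164], [14, 23, 163], [16, 27, 124], [16, 32, 89]]
((0.4737805724143982, 0.2345505654811859), (0.031920552253723145, 0.14195382595062256), 79.66028594970703)
((0.47391289472579956, 0.23530319333076477), (0.029751788824796677, 0.1429453045129776), 79.59192657470703)
plate ((0.49787458777427673, -0.32355669140815735), (0.18528002500534058, 0.0921998918056488), 76.08521270751953) [[0.4307999908924103, -0.4023999869823456], [0.5202999711036682, -0.4246000051498413], [0.5648999810218811, -0.24469999969005585], [0.47540000081062317, -0.2224999964237213]]
```

View pics/ov_t.png

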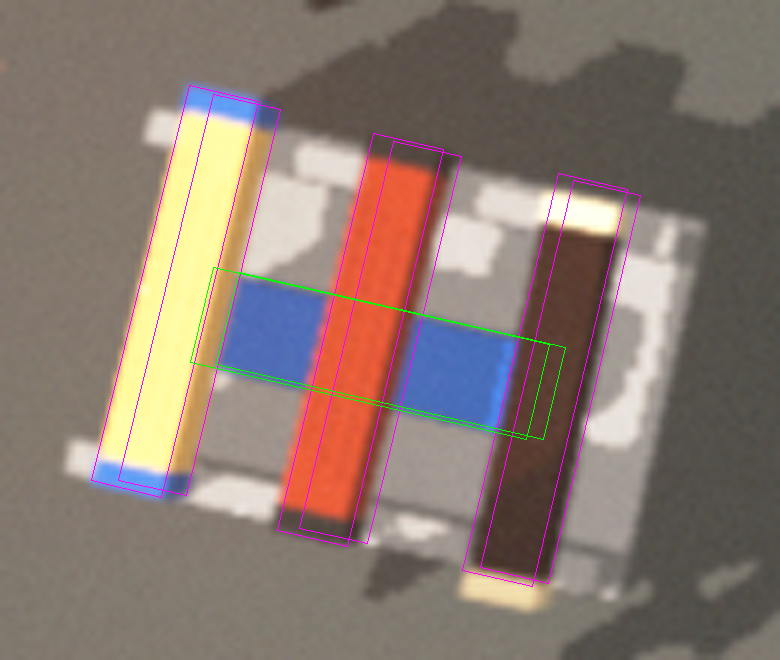

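View pics/ov_s.png

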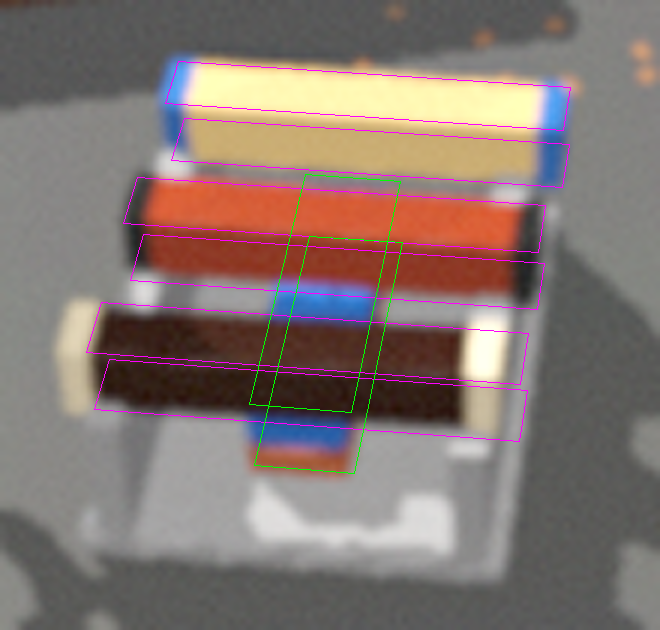

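```bash
python3 - <<'E'
from meas import *
c=cam("top"); d=cam("side")
RNG['dark']=((0,90,10),(15,255,110)); RNG['red']=((0,150,60),(12,255,255))
rois={'t':{'pale':(140,190,200,280),'red':(175,205,220,290),'dark':(215,215,250,292)},'s':{'pale':(265,115,350,143),'red':(262,133,345,162),'dark':(252,155,335,185)}}
for cc,v in((c,'t'),(d,'s')):
  for n in RNG:
    (ce,sz,a),w=body(cc,n,rois[v][n],.09)
    b=cv2.boxPoints((ce,sz,a)); e=[b[1]-b[0],b[2]-b[1]]; l=e[int(np.linalg.norm(e[1])>np.linalg.norm(e[0]))]
    l=l/np.linalg.norm(l); l=l if l[0]>0 else -l; nrm=np.array([-l[1],l[0]])
    wd=min(sz); C=np.array(ce)+nrm*(wd/2-.015)
    print(v,n,np.round(sz,4),"ang",round(np.degrees(np.arctan2(l[1],l[0])),2),"centre",np.round(C,4))
hb=cv2.cvtColor(d["image"],cv2.COLOR_BGR2HSV)[360:480,280:365]
m=cv2.inRange(hb,(0,0,120),(180,60,255))
cn=max(cv2.findContours(m,0,2)[0],key=cv2.contourArea)[:,0]+np.array([280.,360]); w=ray(d,cn,.006)[:,:2].astype(np.float32)
q=cv2.minAreaRect(w);print("plate s",q,cv2.boxPoints(q).round(4).tolist())
s=r.state();q=s["ee_rot"];print(R.from_quat([q[1],q[2],q[3],q[0]]).as_matrix().round(3))
E
```

```text
t pale [0.032  0.1451] ang -11.79 centre [0.5189 0.3911]
t red [0.0331 0.1502] ang -12.38 centre [0.4997 0.3134]
t dark [0.0297 0.139 ] ang -10.15 centre [0.4758 0.235 ]
s pale [0.0715 0.1442] ang -12.25 centre [0.5193 0.3949]
s red [0.0556 0.1525] ang -13.05 centre [0.4983 0.3118]
s dark [0.0491 0.1415] ang -10.16 centre [0.4728 0.232 ]
plate s ((0.5050103068351746, -0.31909531354904175), (0.20709428191184998, 0.12361810356378555), 81.50506591796875) [[0.428600013256073, -0.4124000072479248], [0.5508000254631042, -0.43059998750686646], [0.5813999772071838, -0.22579999268054962], [0.459199994802475, -0.20759999752044678]]
[[-0.    -0.913  0.408]
 [-0.     0.408  0.913]
 [-1.     0.    -0.   ]]
```

>>> {"fn": "arm_command", "kwargs": {"series": [[[0,0,1.4,2.4,-2.9,-0.9,5.5],[0,0,1.4,2.4,-2.9,-0.9,5.5],[0,0,1.4,2.4,-2.9,-0.9,5.5],[0,0,1.4,2.4,-2.9,-0.9,5.5],[0,0,1.4,2.4,-2.9,-0.9,5.5],[0,0,1.4,2.4,-2.9,-0.9,5.5],[0,0,1.4,2.4,-2.9,-0.9,5.5],[0,0,1.4,2.4,-2.9,-0.9,5.5],[0,0,1.4,2.4,-2.9,-0.9,5.5],[0,0,1.4,2.4,-2.9,-0.9,5.5],[0,0,0,0,0,0,5.5]]], "squeeze": 40}}

```text
clock: 1.55
tcp_pos: [0.4823, 0.2245, 0.1547]
ee_rot: [0.541, -0.458, 0.536, 0.459]
contact_force: [-0.1, 0.3, -0.5]
finger_gap: 0.0551
```

```bash
cat > d.py <<'E'
import sys
from h import *
def go(x,y,z,yaw):
    s=r.state();q=s["ee_rot"];M=R.from_quat([q[1],q[2],q[3],q[0]]); m=M.as_matrix()
    a=np.radians(yaw); zt=np.array([np.cos(a),np.sin(a),0]); xt=np.array([0,0,-1.])
    T=np.c_[xt,np.cross(zt,xt),zt]
    rv=np.degrees((R.from_matrix(T)*M.inv()).as_rotvec())
    print("tcp",s["tcp_pos"].round(4),"yaw",np.degrees(np.arctan2(m[1,2],m[0,2])).round(2),"gap",round(s["finger_gap"],4),"F",s["contact_force"].round(1),"t",round(s["clock"],2))
    print("rot",rv.round(2),"cm",((np.array([x,y,z])-s["tcp_pos"])*100).round(2),"q",s["joint_positions"].round(2))
if __name__=="__main__": go(*map(float,sys.argv[1:5]))
E
python3 d.py .4745 .234 .077 79.8
```

```text
tcp [0.4823 0.2245 0.1547] yaw 80.78 gap 0.0551 F [-0.1  0.3 -0.5] t 1.55
rot [-0.34  0.28 -0.98] cm [-0.78  0.95 -7.77] q [ 0.21  0.18  1.8   0.01  1.15 -1.2 ]
```

>>> {"fn": "arm_command", "kwargs": {"series": [[[-0.3,0.3,-1,-0.8,0.9,0,5.5],[0,0,0,0,0,0,5.5],[0,0,0,0,0,-2.5,5.5],[0,0,0,0,0,0,5.5]]]}}

```text
clock: 1.95
tcp_pos: [0.4746, 0.2337, 0.13]
ee_rot: [0.544, -0.453, 0.543, 0.453]
contact_force: [-0.5, 0.3, 0.4]
finger_gap: 0.0551
```

```bash
python3 d.py .4745 .234 .077 79.8; python3 - <<'E'
from h import *
c=cam("top");d=cam("side")
a=cv2.resize(c["image"][180:310,140:290],None,fx=2.6,fy=2.6,interpolation=cv2.INTER_CUBIC)
b=cv2.resize(d["image"][90:220,240:390],None,fx=2.6,fy=2.6,interpolation=cv2.INTER_CUBIC)
cv2.imwrite("pics/p1.png",np.hstack([a,b]))
E
```

```text
tcp [0.4746 0.2337 0.13  ] yaw 79.65 gap 0.0551 F [-0.5  0.3  0.4] t 1.95
rot [-0.08  0.03  0.15] cm [-0.01  0.03 -5.3 ] q [ 0.23  0.22  1.82  0.    1.11 -1.16]
```

View pics/p1.png

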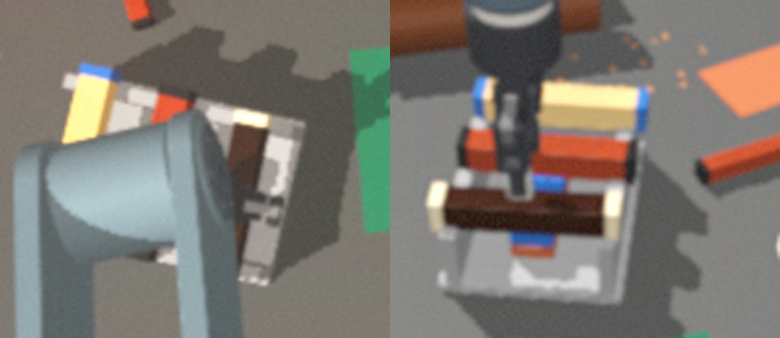

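>>> {"fn": "arm_command", "kwargs": {"series": [[[0,0,0,0,0,-2,5.5],[0,0,0,0,0,-2,5.5],[0,0,0,0,0,-1,5.5],[0,0,0,0,0,0,5.5]]]}}

```text
clock: 2.45
tcp_pos: [0.4809, 0.2363, 0.0879]
ee_rot: [0.548, -0.456, 0.537, 0.451]
contact_force: [-0.6, 0.3, 0.1]
finger_gap: 0.0549
```

```bash
python3 d.py .4745 .234 .077 79.8
```

```text
tcp [0.4809 0.2363 0.0879] yaw 79.81 gap 0.0549 F [-0.6  0.3  0.1] t 2.45
rot [-0.29  0.91 -0.  ] cm [-0.64 -0.23 -1.09] q [ 0.23  0.28  1.83  0.    1.01 -1.16]
```

>>> {"fn": "arm_command", "kwargs": {"series": [[[-0.3,0.9,0,-0.6,-0.2,0,5.5],[0,0,0,0,0,0,5.5]]]}}

```text
clock: 2.65
tcp_pos: [0.4754, 0.2346, 0.0898]
ee_rot: [0.543, -0.454, 0.542, 0.453]
contact_force: [-0.1, -0.6, 0.3]
finger_gap: 0.0552
```

```bash
python3 d.py .4745 .234 .077 79.8
```

```text
tcp [0.4754 0.2346 0.0898] yaw 79.83 gap 0.0552 F [-0.1 -0.6  0.3] t 2.65
rot [ 0.    0.05 -0.03] cm [-0.09 -0.06 -1.28] q [ 0.23  0.28  1.84 -0.    1.02 -1.16]
```

>>> {"fn": "arm_command", "kwargs": {"series": [[[0,0,0,-0.1,0,-0.7,5.5],[0,0,0,0,0,-0.6,5.5],[0,0,0,0,0,0,5.5]]]}}

```text
clock: 2.95
tcp_pos: [0.4756, 0.235, 0.0778]
ee_rot: [0.544, -0.455, 0.541, 0.453]
contact_force: [-0.1, 0.9, 0.4]
finger_gap: 0.0552
```

```bash
python3 d.py .4745 .234 .077 79.8
```

```text
tcp [0.4756 0.235  0.0778] yaw 79.84 gap 0.0552 F [-0.1  0.9  0.4] t 2.95
rot [-0.04  0.25 -0.04] cm [-0.11 -0.1  -0.08] q [ 0.24  0.3   1.84 -0.    1.   -1.16]
```

>>> {"fn": "arm_command", "kwargs": {"series": [[[0,0.2,0,-0.1,-0.1,0,5.5],[0,0,0,0,0,0,2],[0,0,0,0,0,0,2],[0,0,0,0,0,0,2],[0,0,0,0,0,0,2],[0,0,0,0,0,0,2]]]}}

```text
clock: 3.55
tcp_pos: [0.4746, 0.2339, 0.0779]
ee_rot: [0.543, -0.454, 0.542, 0.454]
contact_force: [-0.6, 0.1, -0.4]
finger_gap: 0.0292
```

```bash
python3 d.py .4745 .234 .077 79.8
```

```text
tcp [0.4746 0.2339 0.0779] yaw 79.83 gap 0.0292 F [-0.6  0.1 -0.4] t 3.55
rot [-0.06  0.03 -0.03] cm [-0.01  0.01 -0.09] q [ 0.23  0.3   1.84  0.    1.   -1.16]
```

>>> {"fn": "arm_command", "kwargs": {"series": [[[0,0,0,0,0,1.5,2],[0,0,0,0,0,2.5,2],[0,0,0,0,0,2.5,2],[0,0,0,0,0,1,2],[0,0,0,0,0,0,2]]]}}

```text
clock: 4.05
tcp_pos: [0.4722, 0.2332, 0.1528]
ee_rot: [0.541, -0.453, 0.544, 0.455]
contact_force: [0.2, -0.9, -1.9]
finger_gap: 0.0294
```

```bash
python3 d.py .5584 -.0682 .0205 96
```

```text
tcp [0.4722 0.2332 0.1528] yaw 79.82 gap 0.0294 F [ 0.2 -0.9 -1.9] t 4.05
rot [ 0.07 -0.27 16.18] cm [  8.62 -30.14 -13.23] q [ 0.23  0.18  1.81  0.    1.16 -1.16]
```

>>> {"fn": "arm_command", "kwargs": {"series": [[[0,0,1.8,0.9,-3.2,0,2],[0,0,1.8,0.9,-3.2,0,2],[0,0,1.8,0.9,-3.2,0,2],[0,0,1.8,0.9,-3.2,0,2],[0,0,1.8,0.9,-3.2,0,2],[0,0,1.8,0.9,-3.2,0,2],[0,0,1.8,0.9,-3.2,0,2],[0,0,1.8,0.9,-3.2,0,2],[0,0,1.5,0.9,-3.2,0,2],[0,0,0,0,0,0,2],[0,0,0,0,0,0,2]]]}}

```text
clock: 5.15
tcp_pos: [0.5469, -0.0649, 0.1377]
ee_rot: [0.466, -0.522, 0.476, 0.533]
contact_force: [0.7, 0.4, -1.7]
finger_gap: 0.0292
```

```bash
python3 d.py .5584 -.0682 .0205 96
```

```text
tcp [ 0.5469 -0.0649  0.1377] yaw 96.5 gap 0.0292 F [ 0.7  0.4 -1.7] t 5.15
rot [-0.03 -1.26 -0.5 ] cm [  1.15  -0.33 -11.72] q [-0.33  0.26  1.74 -0.01  1.16 -2.01]
```

>>> {"fn": "arm_command", "kwargs": {"series": [[[0,-1.3,-0.5,1.1,-0.3,-2,2],[0,0,0,0,0,-2,2],[0,0,0,0,0,-2,2],[0,0,0,0,0,-2,2],[0,0,0,0,0,0,2]]]}}

```text
clock: 5.65
tcp_pos: [0.555, -0.0622, 0.0519]
ee_rot: [0.473, -0.524, 0.472, 0.528]
contact_force: [-1.2, 0.1, -1.4]
finger_gap: 0.0293
```

```bash
python3 d.py .5584 -.0682 .0205 96
```

```text
tcp [ 0.555  -0.0622  0.0519] yaw 96.12 gap 0.0293 F [-1.2  0.1 -1.4] t 5.65
rot [-0.18 -0.17 -0.12] cm [ 0.34 -0.6  -3.14] q [-0.33  0.4   1.77  0.    0.98 -2.  ]
```

>>> {"fn": "arm_command", "kwargs": {"series": [[[-0.2,-0.2,0,0.3,-0.6,-0.8,2],[0,0,0,0,0,-0.8,2],[0,0,0,0,0,-0.7,2],[0,0,0,0,0,0,2]]]}}

```text
clock: 6.05
tcp_pos: [0.5588, -0.067, 0.0285]
ee_rot: [-0.472, 0.527, -0.472, -0.526]
contact_force: [0.0, 0.1, -1.9]
finger_gap: 0.0297
```

```bash
python3 d.py .5584 -.0682 .0205 96
```

```text
tcp [ 0.5588 -0.067   0.0285] yaw 96.24 gap 0.0297 F [ 0.   0.1 -1.9] t 6.05
rot [ 0.05  0.12 -0.24] cm [-0.04 -0.12 -0.8 ] q [-0.33  0.44  1.77 -0.    0.93 -2.01]
```

>>> {"fn": "arm_command", "kwargs": {"series": [[[0,0,-0.2,0,-0.1,-0.4,2],[0,0,0,0,0,-0.3,2],[0,0,0,0,0,0,2]]]}}

```text
clock: 6.35
tcp_pos: [0.5597, -0.0684, 0.022]
ee_rot: [-0.474, 0.527, -0.473, -0.524]
contact_force: [-0.3, -0.6, -1.3]
finger_gap: 0.0293
```

```bash
python3 d.py .5584 -.0682 .0205 96
```

```text
tcp [ 0.5597 -0.0684  0.022 ] yaw 96.0 gap 0.0293 F [-0.3 -0.6 -1.3] t 6.35
rot [ 0.09  0.23 -0.  ] cm [-0.13  0.02 -0.15] q [-0.33  0.46  1.77 -0.    0.91 -2.01]
```

>>> {"fn": "arm_command", "kwargs": {"series": [[[0,0.2,0,0,0,-0.2,2],[0,0,0,0,0,0,2]]]}}

```text
clock: 6.55
tcp_pos: [0.56, -0.0686, 0.0202]
ee_rot: [-0.473, 0.526, -0.473, -0.525]
contact_force: [0.1, 0.1, -2.3]
finger_gap: 0.0296
```

```bash
python3 d.py .5584 -.0682 .0205 96
```

```text
tcp [ 0.56   -0.0686  0.0202] yaw 95.99 gap 0.0296 F [ 0.1  0.1 -2.3] t 6.55
rot [0.1  0.06 0.01] cm [-0.16  0.04  0.03] q [-0.33  0.46  1.76 -0.    0.92 -2.01]
```

>>> {"fn": "arm_command", "kwargs": {"series": [[[0,0,0,0,0,-0.15,2],[0,0,0,0,0,0,2]]]}}

```text
clock: 6.75
tcp_pos: [0.5607, -0.0688, 0.0204]
ee_rot: [-0.473, 0.526, -0.473, -0.525]
contact_force: [-0.2, 0.9, -0.6]
finger_gap: 0.0294
```

>>> {"fn": "arm_command", "kwargs": {"series": [[[0,0,0,0,0,0,3.4],[0,0,0,0,0,0,4.5],[0,0,0,0,0,0,5.5],[0,0,0,0,0,0,5.5]]]}}

```text
clock: 7.15
tcp_pos: [0.5616, -0.0691, 0.0211]
ee_rot: [-0.473, 0.527, -0.473, -0.524]
contact_force: [-0.3, -0.8, 0.2]
finger_gap: 0.0548
```

```bash
python3 d.py .499 .313 .15 77.8
```

```text
tcp [ 0.5616 -0.0691  0.0211] yaw 96.0 gap 0.0548 F [-0.3 -0.8  0.2] t 7.15
rot [  0.19   0.19 -18.2 ] cm [-6.26 38.21 12.89] q [-0.33  0.46  1.76 -0.    0.91 -2.01]
```

>>> {"fn": "arm_command", "kwargs": {"series": [[[0,0,0,0,0,3,5.5],[0,0,0,0,0,4,5.5],[0,0,-1.8,-0.5,3.6,3.5,5.5],[0,0,-1.8,-0.6,3.8,2,5.5],[0,0,-1.8,-0.6,3.8,0,5.5],[0,0,-1.8,-0.6,3.8,0,5.5],[0,0,-1.8,-0.6,3.8,0,5.5],[0,0,-1.8,-0.6,3.8,0,5.5],[0,0,-1.8,-0.6,3.8,0,5.5],[0,0,-1.8,-0.6,3.8,0,5.5],[0,0,-1.8,-0.6,3.5,0,5.5],[0,0,0,0,0,0,5.5]]]}}

```text
clock: 8.35
tcp_pos: [0.5052, 0.2794, 0.1523]
ee_rot: [0.549, -0.451, 0.544, 0.447]
contact_force: [-0.6, -0.4, 0.3]
finger_gap: 0.0546
```

```bash
python3 d.py .499 .313 .14 77.8
```

```text
tcp [0.5052 0.2794 0.1523] yaw 78.81 gap 0.0546 F [-0.6 -0.4  0.3] t 8.35
rot [ 0.04  0.52 -1.01] cm [-0.62  3.36 -1.23] q [ 0.3   0.28  1.69 -0.    1.17 -1.07]
```

>>> {"fn": "arm_command", "kwargs": {"series": [[[0,0.5,-1,-0.6,3.3,-1.2,5.5],[0,0,0,0,0,0,5.5],[0,0,0,0,0,0,5.5]]]}}

```text
clock: 8.65
tcp_pos: [0.499, 0.3133, 0.1399]
ee_rot: [0.55, -0.445, 0.55, 0.444]
contact_force: [-0.4, 0.1, 0.6]
finger_gap: 0.0549
```

```bash
python3 d.py .499 .313 .077 77.8;python3 - <<'E'
from h import *
c=cam("top");d=cam("side")
a=cv2.resize(c["image"][180:310,140:390],None,fx=2.,fy=2.,interpolation=cv2.INTER_CUBIC)
b=cv2.resize(d["image"][90:330,240:400],None,fx=1.5,fy=1.5,interpolation=cv2.INTER_CUBIC)
a=cv2.copyMakeBorder(a,0,100,0,0,0)
cv2.imwrite("pics/p2.png",np.hstack([a,b]))
E
```

```text
tcp [0.499  0.3133 0.1399] yaw 77.96 gap 0.0549 F [-0.4  0.1  0.6] t 8.65
rot [ 0.09  0.04 -0.16] cm [-0.   -0.03 -6.29] q [ 0.36  0.32  1.66 -0.    1.16 -1.  ]
```

View pics/p2.png

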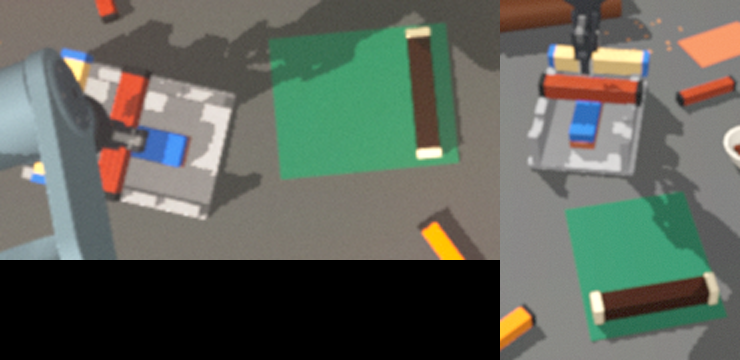

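>>> {"fn": "arm_command", "kwargs": {"series": [[[0,0,0,0,0,-1.8,5.5],[0,0,0,0,0,-1.5,5.5],[0,0,0,0,0,-1,5.5],[0,0,0,0,0,0,5.5]]]}}

```text
clock: 9.15
tcp_pos: [0.5011, 0.3093, 0.0965]
ee_rot: [0.551, -0.444, 0.55, 0.442]
contact_force: [-0.1, 0.3, 0.0]
finger_gap: 0.0552
```

```bash
python3 d.py .499 .313 .077 77.8
```

```text
tcp [0.5011 0.3093 0.0965] yaw 77.65 gap 0.0552 F [-0.1  0.3  0. ] t 9.15
rot [0.07 0.15 0.15] cm [-0.21  0.37 -1.95] q [ 0.35  0.38  1.68 -0.    1.08 -1.  ]
```

>>> {"fn": "arm_command", "kwargs": {"series": [[[0,0,0,-0.2,0.4,0,5.5],[0,0,0,0,0,-0.9,5.5],[0,0,0,0,0,-0.9,5.5],[0,0,0,0,0,0,5.5]]]}}

```text
clock: 9.55
tcp_pos: [0.4998, 0.3135, 0.0782]
ee_rot: [0.552, -0.444, 0.55, 0.442]
contact_force: [-0.9, 0.6, -0.3]
finger_gap: 0.0545
```

```bash
python3 d.py .499 .313 .077 77.8
```

```text
tcp [0.4998 0.3135 0.0782] yaw 77.62 gap 0.0545 F [-0.9  0.6 -0.3] t 9.55
rot [0.04 0.24 0.18] cm [-0.08 -0.05 -0.12] q [ 0.36  0.41  1.69 -0.    1.04 -0.99]
```

>>> {"fn": "arm_command", "kwargs": {"series": [[[0,0.2,0.2,-0.1,-0.1,0,5.5],[0,0,0,0,0,0,2],[0,0,0,0,0,0,2],[0,0,0,0,0,0,2],[0,0,0,0,0,0,2],[0,0,0,0,0,0,2]]]}}

```text
clock: 10.15
tcp_pos: [0.499, 0.3127, 0.0787]
ee_rot: [0.55, -0.445, 0.55, 0.444]
contact_force: [-1.5, -0.3, -1.8]
finger_gap: 0.0296
```

```bash
python3 d.py .550 .0114 .0195 96
```

```text
tcp [0.499  0.3127 0.0787] yaw 77.86 gap 0.0296 F [-1.5 -0.3 -1.8] t 10.15
rot [1.000e-02 7.000e-02 1.814e+01] cm [  5.1  -30.13  -5.92] q [ 0.36  0.41  1.69 -0.    1.04 -1.  ]
```

>>> {"fn": "arm_command", "kwargs": {"series": [[[0,0,0,0,0,1.5,2],[0,0,0,0,0,2.5,2],[0,0,0,0,0,2.5,2],[0,0,1.8,0.5,-3,0.5,2],[0,0,2,0.5,-3.2,0,2],[0,0,2,0.5,-3.2,0,2],[0,0,2,0.5,-3.2,0,2],[0,0,2,0.5,-3.2,0,2],[0,0,2,0.6,-3.2,0,2],[0,0,2,0.6,-3.2,0,2],[0,0,2,0.6,-3.2,0,2],[0,0,0,0,0,0,2]]]}}

```text
clock: 11.35
tcp_pos: [0.5445, 0.0503, 0.1654]
ee_rot: [-0.483, 0.523, -0.476, -0.516]
contact_force: [-0.9, 0.5, -0.8]
finger_gap: 0.0295
```

```bash
python3 d.py .550 .0114 .0207 96
```

```text
tcp [0.5445 0.0503 0.1654] yaw 94.59 gap 0.0295 F [-0.9  0.5 -0.8] t 11.35
rot [-0.03  0.8   1.41] cm [  0.55  -3.89 -14.47] q [-0.13  0.2   1.76  0.    1.17 -1.78]
```

>>> {"fn": "arm_command", "kwargs": {"series": [[[0,0.8,1.4,0.5,-3.8,0,2],[0,0,0,0,0,0,2],[0,0,0,0,0,-2.5,2],[0,0,0,0,0,-3,2],[0,0,0,0,0,-2.5,2],[0,0,0,0,0,-2,2],[0,0,0,0,0,-1,2],[0,0,0,0,0,0,2]]]}}

```text
clock: 12.15
tcp_pos: [0.5525, 0.0141, 0.0606]
ee_rot: [-0.477, 0.527, -0.471, -0.522]
contact_force: [0.1, 0.3, -1.5]
finger_gap: 0.0296
```

```bash
python3 d.py .550 .0114 .0207 96
```

```text
tcp [0.5525 0.0141 0.0606] yaw 95.78 gap 0.0296 F [ 0.1  0.3 -1.5] t 12.15
rot [-0.05  0.59  0.22] cm [-0.25 -0.27 -3.99] q [-0.19  0.37  1.79  0.    0.97 -1.86]
```

>>> {"fn": "arm_command", "kwargs": {"series": [[[0,0.6,0.2,-0.2,-0.3,0,2],[0,0,0,0,0,-1,2],[0,0,0,0,0,-1,2],[0,0,0,0,0,-1,2],[0,0,0,0,0,0,2]]]}}

```text
clock: 12.65
tcp_pos: [0.5531, 0.0111, 0.0322]
ee_rot: [-0.474, 0.527, -0.472, -0.524]
contact_force: [-0.3, 0.2, -0.7]
finger_gap: 0.0295
```

```bash
python3 d.py .550 .0114 .0207 96
```

```text
tcp [0.5531 0.0111 0.0322] yaw 96.02 gap 0.0295 F [-0.3  0.2 -0.7] t 12.65
rot [ 0.01  0.29 -0.02] cm [-0.31  0.03 -1.15] q [-0.19  0.42  1.79  0.    0.92 -1.87]
```

>>> {"fn": "arm_command", "kwargs": {"series": [[[0,0.3,0,-0.3,0,0,2],[0,0,0,0,0,-0.6,2],[0,0,0,0,0,-0.4,2],[0,0,0,0,0,0,2]]]}}

```text
clock: 13.05
tcp_pos: [0.5499, 0.011, 0.0214]
ee_rot: [0.473, -0.525, 0.473, 0.526]
contact_force: [0.3, 0.8, -1.1]
finger_gap: 0.0293
```

```bash
python3 d.py .550 .0114 .0207 96
```

```text
tcp [0.5499 0.011  0.0214] yaw 96.01 gap 0.0293 F [ 0.3  0.8 -1.1] t 13.05
rot [ 0.01 -0.04 -0.01] cm [ 0.01  0.04 -0.07] q [-0.2   0.44  1.8  -0.    0.91 -1.87]
```

>>> {"fn": "arm_command", "kwargs": {"series": [[[0,0,0,0,0,-0.2,2],[0,0,0,0,0,0,2]]]}}

```text
clock: 13.25
tcp_pos: [0.5506, 0.0109, 0.0208]
ee_rot: [-0.473, 0.526, -0.473, -0.525]
contact_force: [-0.6, -0.4, -0.9]
finger_gap: 0.0294
```

>>> {"fn": "arm_command", "kwargs": {"series": [[[0,0,0,0,0,0,3.4],[0,0,0,0,0,0,4.5],[0,0,0,0,0,0,5.5],[0,0,0,0,0,2,5.5],[0,0,0,0,0,4,5.5],[0,0,0,0,0,4,5.5],[0,0,0,0,0,2,5.5]]]}}

```text
clock: 13.95
tcp_pos: [0.5473, 0.0114, 0.1407]
ee_rot: [0.472, -0.523, 0.475, 0.528]
contact_force: [0.9, 0.0, 1.0]
finger_gap: 0.0547
```

```bash
python3 d.py .519 .3925 .14 78
```

```text
tcp [0.5473 0.0114 0.1407] yaw 96.0 gap 0.0547 F [0.9 0.  1. ] t 13.95
rot [ -0.13  -0.42 -18.  ] cm [-2.83 38.11 -0.07] q [-0.2   0.24  1.76 -0.    1.15 -1.87]
```

>>> {"fn": "arm_command", "kwargs": {"series": [[[0,-0.4,-1,0,2.5,0.5,5.5],[0,0,-2,0,4,0.5,5.5],[0,0,-2,-0.3,4,0,5.5],[0,0,-2,-0.3,4,0,5.5],[0,0,-2,-0.3,4,0,5.5],[0,0,-2,-0.4,4,0,5.5],[0,0,-2,-0.5,4,0,5.5],[0,0,-2,-0.5,4,0,5.5],[0,0,-2,-0.5,4,0,5.5],[0,0,-1,0,2.5,0,5.5],[0,0,0,0,0,0,5.5]]]}}

```text
clock: 15.05
tcp_pos: [0.5202, 0.3942, 0.1578]
ee_rot: [0.557, -0.444, 0.55, 0.436]
contact_force: [0.4, -1.4, 0.2]
finger_gap: 0.0553
```

```bash
python3 d.py .519 .3925 .135 78
```

```text
tcp [0.5202 0.3942 0.1578] yaw 76.97 gap 0.0553 F [ 0.4 -1.4  0.2] t 15.05
rot [0.14 0.78 1.03] cm [-0.12 -0.17 -2.28] q [ 0.47  0.43  1.48 -0.01  1.23 -0.87]
```

>>> {"fn": "arm_command", "kwargs": {"series": [[[0,0.8,1,-0.1,-0.2,-1,5.5],[0,0,0,0,0,-2,5.5],[0,0,0,0,0,-2,5.5],[0,0,0,0,0,-1.2,5.5],[0,0,0,0,0,0,5.5]]]}}

```text
clock: 15.55
tcp_pos: [0.519, 0.3874, 0.0912]
ee_rot: [0.547, -0.446, 0.551, 0.445]
contact_force: [-0.4, -0.4, -0.9]
finger_gap: 0.055
```

```bash
python3 d.py .519 .3925 .077 78;python3 - <<'E'
from h import *
c=cam("top");d=cam("side")
a=cv2.resize(c["image"][180:310,140:390],None,fx=2.,fy=2.,interpolation=cv2.INTER_CUBIC)
b=cv2.resize(d["image"][90:330,240:400],None,fx=1.5,fy=1.5,interpolation=cv2.INTER_CUBIC)
a=cv2.copyMakeBorder(a,0,100,0,0,0)
cv2.imwrite("pics/p3.png",np.hstack([a,b]))
E
```

```text
tcp [0.519  0.3874 0.0912] yaw 78.14 gap 0.055 F [-0.4 -0.4 -0.9] t 15.55
rot [ 0.27 -0.26 -0.14] cm [-0.    0.51 -1.42] q [ 0.46  0.51  1.51 -0.    1.13 -0.9 ]
```

View pics/p3.png

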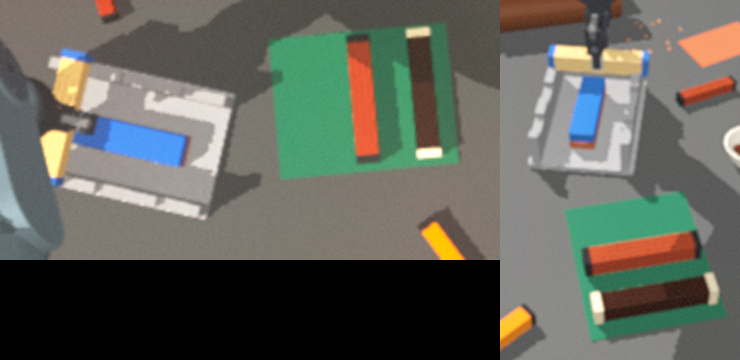

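Both blanks lie on the mat; the gripper straddles the pale one.

>>> {"fn": "arm_command", "kwargs": {"series": [[[0.3,-0.3,0,0,0.5,0,5.5],[0,0,0,0,0,-0.6,5.5],[0,0,0,0,0,-0.6,5.5],[0,0,0,0,0,0,5.5]]]}}

```text
clock: 16.05
tcp_pos: [0.5224, 0.3943, 0.084]
ee_rot: [0.553, -0.446, 0.545, 0.445]
contact_force: [0.2, 0.0, 0.1]
finger_gap: 0.0547
```

```bash
python3 d.py .519 .3925 .078 78
```

```text
tcp [0.5224 0.3943 0.084 ] yaw 78.13 gap 0.0547 F [0.2 0.  0.1] t 16.05
rot [-0.3   0.53 -0.13] cm [-0.34 -0.18 -0.6 ] q [ 0.47  0.52  1.51  0.    1.1  -0.9 ]
```

>>> {"fn": "arm_command", "kwargs": {"series": [[[-0.3,0.5,0,-0.3,-0.2,-0.3,5.5],[0,0,0,0,0,-0.3,5.5],[0,0,0,0,0,0,5.5]]]}}

```text
clock: 16.35
tcp_pos: [0.5191, 0.3923, 0.0777]
ee_rot: [0.549, -0.446, 0.549, 0.446]
contact_force: [0.4, 0.8, 0.4]
finger_gap: 0.0553
```

```bash
python3 d.py .519 .3925 .078 78
```

```text
tcp [0.5191 0.3923 0.0777] yaw 78.16 gap 0.0553 F [0.4 0.8 0.4] t 16.35
rot [ 0.03 -0.   -0.16] cm [-0.01  0.02  0.03] q [ 0.47  0.53  1.51 -0.    1.1  -0.9 ]
```

>>> {"fn": "arm_command", "kwargs": {"series": [[[0,0,0,0,0,0,2],[0,0,0,0,0,0,2],[0,0,0,0,0,0,2],[0,0,0,0,0,0,2],[0,0,0,0,0,0,2]]]}}

```text
clock: 16.85
tcp_pos: [0.519, 0.3923, 0.0777]
ee_rot: [0.549, -0.446, 0.549, 0.446]
contact_force: [-0.5, 0.1, 0.4]
finger_gap: 0.0296
```

```bash
python3 d.py .5416 .091 .0200 96
```

```text
tcp [0.519  0.3923 0.0777] yaw 78.16 gap 0.0296 F [-0.5  0.1  0.4] t 16.85
rot [ 4.000e-02 -1.000e-02  1.784e+01] cm [  2.26 -30.13  -5.77] q [ 0.47  0.53  1.51 -0.    1.1  -0.9 ]
```

Pale pick pose: (0.5190, 0.3923, 0.0777, 78.16°). Carrying to the mat.

>>> {"fn": "arm_command", "kwargs": {"series": [[[0,0,0,0,0,1.5,2],[0,0,0,0,0,2.5,2],[0,0,0,0,0,2.5,2],[0,0,1.5,0.2,-2.5,0.5,2],[0,0,2,0.2,-3.2,0,2],[0,0,2,0.2,-3.2,0,2],[0,0,2,0.3,-3.2,0,2],[0,0,2,0.3,-3.2,0,2],[0,0,2,0.3,-3.2,0,2],[0,0,2,0.3,-3.2,0,2],[0,0,2,0.3,-3.2,0,2],[0,0,0,0,-1,0,2]]]}}

```text
clock: 18.05
tcp_pos: [0.5414, 0.1268, 0.164]
ee_rot: [-0.483, 0.522, -0.476, -0.517]
contact_force: [-0.4, 0.8, -0.6]
finger_gap: 0.0295
```

```bash
python3 d.py .5416 .091 .0200 96
```

```text
tcp [0.5414 0.1268 0.164 ] yaw 94.63 gap 0.0295 F [-0.4  0.8 -0.6] t 18.05
rot [-0.15  0.68  1.37] cm [  0.02  -3.58 -14.4 ] q [ 0.02  0.22  1.74  0.    1.17 -1.64]
```

>>> {"fn": "arm_command", "kwargs": {"series": [[[0,0.7,1.4,0,-3.6,0,2],[0,0,0,0,0,0,2],[0,0,0,0,0,-2.5,2],[0,0,0,0,0,-3,2],[0,0,0,0,0,-2.5,2],[0,0,0,0,0,-2,2],[0,0,0,0,0,-1,2],[0,0,0,0,0,0,2]]]}}

```text
clock: 18.85
tcp_pos: [0.545, 0.0919, 0.0589]
ee_rot: [-0.479, 0.526, -0.471, -0.522]
contact_force: [-0.4, 0.1, -1.0]
finger_gap: 0.0291
```

```bash
python3 d.py .5416 .091 .0200 96
```

```text
tcp [0.545  0.0919 0.0589] yaw 95.67 gap 0.0291 F [-0.4  0.1 -1. ] t 18.85
rot [-0.27  0.66  0.33] cm [-0.34 -0.09 -3.89] q [-0.05  0.37  1.8   0.01  0.97 -1.72]
```

>>> {"fn": "arm_command", "kwargs": {"series": [[[-0.3,0.7,0.3,-0.3,-0.1,0,2],[0,0,0,0,0,-1,2],[0,0,0,0,0,-1,2],[0,0,0,-0.2,0,-0.9,2],[0,0,0,0,0,0,2]]]}}

```text
clock: 19.35
tcp_pos: [0.5422, 0.0917, 0.0315]
ee_rot: [-0.474, 0.527, -0.472, -0.524]
contact_force: [-0.0, -0.3, -1.4]
finger_gap: 0.029
```

```bash
python3 d.py .5416 .091 .0200 96
```

```text
tcp [0.5422 0.0917 0.0315] yaw 96.02 gap 0.029 F [-0.  -0.3 -1.4] t 19.35
rot [ 0.06  0.25 -0.02] cm [-0.06 -0.07 -1.15] q [-0.05  0.41  1.8  -0.    0.92 -1.72]
```

>>> {"fn": "arm_command", "kwargs": {"series": [[[0,0.2,0,-0.1,0,-0.6,2],[0,0,0,0,0,-0.4,2],[0,0,0,0,0,0,2],[0,0,0,0,0,-0.2,2],[0,0,0,0,0,0,2]]]}}

```text
clock: 19.85
tcp_pos: [0.5419, 0.0916, 0.0203]
ee_rot: [-0.473, 0.526, -0.473, -0.525]
contact_force: [0.4, -0.2, -1.0]
finger_gap: 0.0295
```

```bash
python3 d.py .5416 .091 .0197 96
```

```text
tcp [0.5419 0.0916 0.0203] yaw 96.01 gap 0.0295 F [ 0.4 -0.2 -1. ] t 19.85
rot [ 0.06  0.06 -0.01] cm [-0.03 -0.06 -0.06] q [-0.05  0.44  1.8  -0.    0.9  -1.72]
```

>>> {"fn": "arm_command", "kwargs": {"series": [[[0,0,0,0,0,-0.1,2],[0,0,0,0,0,0,3.4],[0,0,0,0,0,0,4.5],[0,0,0,0,0,0,5.5],[0,0,0,0,0,2,5.5],[0,0,0,0,0,4,6.5],[0,0,0,0,0,4,6.5],[0,0,0,0,0,2,6.5]]]}}

```text
clock: 20.65
tcp_pos: [0.5386, 0.0915, 0.1391]
ee_rot: [0.471, -0.524, 0.475, 0.527]
contact_force: [0.6, 0.4, -0.2]
finger_gap: 0.0649
```

```bash
python3 d.py .495 .321 .14 -12;python3 - <<'E'
from meas import *
c=cam("top","t4");d=cam("side","s4")
for cc,v,roi in((c,'t',(140,190,262,300)),(d,'s',(255,110,350,215))):
    hsv=cv2.cvtColor(cc["image"],cv2.COLOR_BGR2HSV);x0,y0,x1,y1=roi
    m=cv2.inRange(hsv[y0:y1,x0:x1],(105,120,60),(125,255,255))
    cn=max(cv2.findContours(m,0,2)[0],key=cv2.contourArea)[:,0]+np.array([x0,y0],float)
    w=ray(cc,cn,.044)[:,:2].astype(np.float32);q=cv2.minAreaRect(w);print(v,q,cv2.boxPoints(q).round(4).tolist())
E
```

```text
tcp [0.5386 0.0915 0.1391] yaw 95.98 gap 0.0649 F [ 0.6  0.4 -0.2] t 20.65
rot [  -0.34   -0.3  -107.98] cm [-4.36 22.95  0.09] q [-0.05  0.24  1.76 -0.    1.14 -1.72]
t ((0.4953078329563141, 0.3283240795135498), (0.12295564264059067, 0.04134083911776543), 78.19159698486328) [[0.4625000059604645, 0.27239999175071716], [0.503000020980835, 0.2639000117778778], [0.5281000137329102, 0.38429999351501465], [0.4876999855041504, 0.3926999866962433]]
s ((0.491649866104126, 0.3087887167930603), (0.16250745952129364, 0.0422244668006897), 78.1341552734375) [[0.4542999863624573, 0.23360000550746918], [0.49559998512268066, 0.2249000072479248], [0.5289999842643738, 0.3840000033378601], [0.4876999855041504, 0.39259999990463257]]
```

View pics/t4.png

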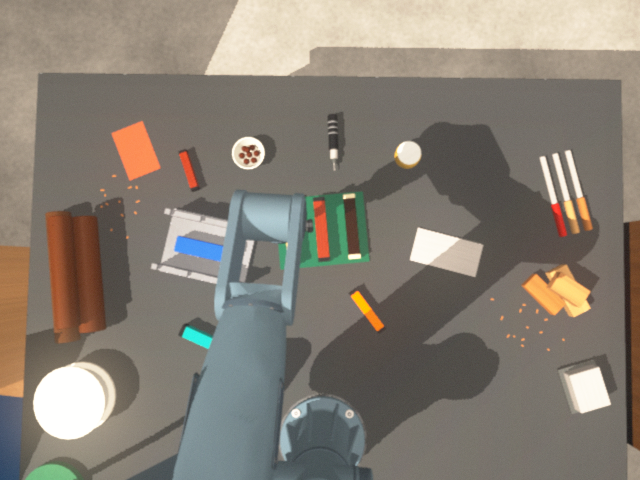

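View pics/s4.png

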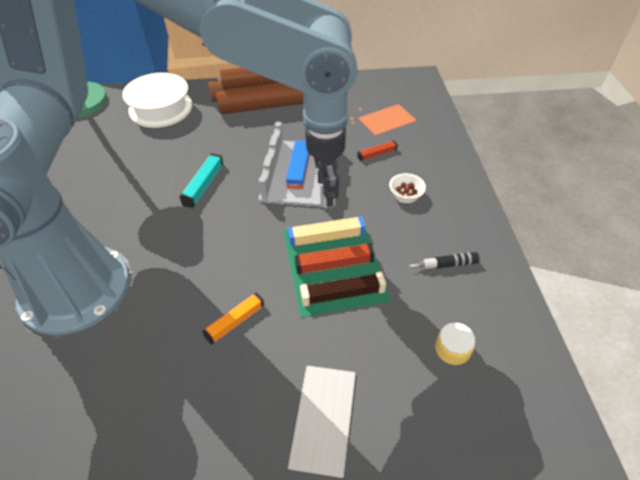

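>>> {"fn": "arm_command", "kwargs": {"series": [[[0,0,-5,-0.3,1.5,0.3,6.5],[0,0,-8,-0.4,1.9,0,6.5],[0,0,-8,-0.4,1.9,0,6.5],[0,0,-8,-0.4,1.9,0,6.5],[0,0,-8,-0.4,1.9,0,6.5],[0,0,-8,-0.4,1.9,0,6.5],[0,0,-8,-0.4,1.9,0,6.5],[0,0,-8,-0.4,1.9,0,6.5],[0,0,-8,-0.4,1.9,0,6.5],[0,0,-8,-0.4,1.9,0,6.5],[0,0,-8,-0.4,1.9,0,6.5],[0,0,-6,0,0,0,6.5]]]}}

```text
clock: 21.95
tcp_pos: [0.4868, 0.3016, 0.1269]
ee_rot: [0.701, -0.003, 0.713, 0.01]
contact_force: [-0.9, -0.5, -0.2]
finger_gap: 0.0648
```

```bash
python3 d.py .4925 .3151 .10 -11.85
```

```text
tcp [0.4868 0.3016 0.1269] yaw 1.09 gap 0.0648 F [-0.9 -0.5 -0.2] t 21.95
rot [ -0.67  -0.96 -12.93] cm [ 0.57  1.35 -2.69] q [0.34 0.31 1.7  0.02 1.14 0.31]
```

>>> {"fn": "arm_command", "kwargs": {"series": [[[-0.4,-0.5,-6.5,0.3,0.7,0,6.5],[-0.3,-0.5,-5,0.3,0.6,0,6.5],[0,0,0,0,0,0,6.5],[0,0,0,0,0,0,6.5]]]}}

```text
clock: 22.35
tcp_pos: [0.4893, 0.3145, 0.1206]
ee_rot: [0.701, 0.065, 0.706, -0.068]
contact_force: [-0.5, 0.2, -0.2]
finger_gap: 0.0651
```

```bash
python3 d.py .4925 .3151 .09 -11.85
```

```text
tcp [0.4893 0.3145 0.1206] yaw -10.78 gap 0.0651 F [-0.5  0.2 -0.2] t 22.35
rot [ 0.22 -0.43 -1.07] cm [ 0.32  0.06 -3.06] q [ 0.37  0.34  1.68 -0.    1.13  0.56]
```

>>> {"fn": "arm_command", "kwargs": {"series": [[[0.2,-0.4,-1.1,0.3,0.1,-1,6.5],[0,0,0,0,0,-1.2,6.5],[0,0,0,0,0,-1,6.5],[0,0,0,0,0,0,6.5]]]}}

```text
clock: 22.75
tcp_pos: [0.4914, 0.314, 0.0839]
ee_rot: [0.702, 0.072, 0.704, -0.073]
contact_force: [0.3, -0.0, -0.2]
finger_gap: 0.0647
```

```bash
python3 d.py .4925 .3151 .028 -11.85;python3 - <<'E'
from h import *
c=cam("top");d=cam("side")
a=cv2.resize(c["image"][190:300,140:260],None,fx=3.2,fy=3.2,interpolation=cv2.INTER_CUBIC)
b=cv2.resize(d["image"][110:220,240:360],None,fx=3.2,fy=3.2,interpolation=cv2.INTER_CUBIC)
cv2.imwrite("pics/p5.png",np.hstack([a,b]))
E
```

```text
tcp [0.4914 0.314  0.0839] yaw -11.8 gap 0.0647 F [ 0.3 -0.  -0.2] t 22.75
rot [ 0.06 -0.17 -0.05] cm [ 0.11  0.11 -5.59] q [0.37 0.39 1.7  0.   1.06 0.57]
```

View pics/p5.png

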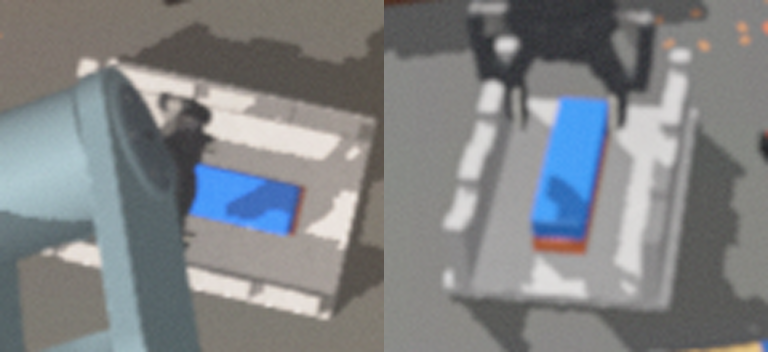

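```bash
python3 - <<'E'
from h import *
c=cam("top")
hsv=cv2.cvtColor(c["image"],cv2.COLOR_BGR2HSV);x0,y0,x1,y1=200,235,262,275
m=cv2.inRange(hsv[y0:y1,x0:x1],(105,120,60),(125,255,255))
cn=max(cv2.findContours(m,0,2)[0],key=cv2.contourArea)[:,0]+np.array([x0,y0],float)
w=ray(c,cn,.044)[:,:2].astype(np.float32);q=cv2.minAreaRect(w);print(q,cv2.boxPoints(q).round(4).tolist())
E
```

```text
((0.4864219129085541, 0.28558796644210815), (0.08796456456184387, 0.041226908564567566), 77.92306518554688) [[0.4571000039577484, 0.24690000712871552], [0.4973999857902527, 0.23829999566078186], [0.5157999992370605, 0.32429999113082886], [0.4754999876022339, 0.3328999876976013]]
```

>>> {"fn": "arm_command", "kwargs": {"series": [[[0,0,0,0.1,0.1,-1.5,6.5],[0,0,0,0,0,-1.5,6.5],[0,0,0,0,0,-1,6.5],[0,0,0,0,0,0,6.5]]]}}

```text
clock: 23.3
tcp_pos: [0.4945, 0.3161, 0.0438]
ee_rot: [0.704, 0.073, 0.703, -0.072]
contact_force: [-1.0, 0.9, -0.4]
finger_gap: 0.0652
```

```bash
python3 d.py .4925 .3151 .028 -11.85
```

```text
tcp [0.4945 0.3161 0.0438] yaw -11.79 gap 0.0652 F [-1.   0.9 -0.4] t 23.3
rot [-0.06  0.14 -0.06] cm [-0.2  -0.1  -1.58] q [0.37 0.46 1.7  0.   0.98 0.57]
```

>>> {"fn": "arm_command", "kwargs": {"series": [[[0,0,0,-0.2,-0.1,-0.7,6.5],[0,0,0,0,0,-0.7,6.5],[0,0,0,0,0,0,6.5]]]}}

```text
clock: 23.6
tcp_pos: [0.492, 0.3149, 0.028]
ee_rot: [0.704, 0.073, 0.703, -0.072]
contact_force: [-0.7, 0.0, 0.1]
finger_gap: 0.0648
```

```bash
python3 d.py .4926 .3155 .028 -11.85
```

```text
tcp [0.492  0.3149 0.028 ] yaw -11.78 gap 0.0648 F [-0.7  0.   0.1] t 23.6
rot [-0.04  0.09 -0.07] cm [ 0.06  0.06 -0.  ] q [0.37 0.48 1.71 0.   0.95 0.57]
```

>>> {"fn": "arm_command", "kwargs": {"series": [[[0,0,0,0,0,0,3.5],[0,0,0,0,0,0,3.5],[0,0,0,0,0,0,3.5],[0,0,0,0,0,0,3.5],[0,0,0,0,0,0,3.5]]], "squeeze": 60}}

```text
clock: 24.1
tcp_pos: [0.4925, 0.3151, 0.0288]
ee_rot: [0.704, 0.073, 0.702, -0.072]
contact_force: [-0.0, 0.3, -2.0]
finger_gap: 0.0413
```

```bash
python3 d.py .4979 -.3236 .14 -13.9; python3 - <<'E'
from h import *
# plate: both views, corner picks from clean masks
c=cam("top");d=cam("side"); crop(d,280,355,370,480,5,"s_plate")
for cc,roi in((c,(395,215,500,290)),(d,(280,355,370,479))):
    x0,y0,x1,y1=roi
    g=cv2.cvtColor(cc["image"],cv2.COLOR_BGR2GRAY)[y0:y1,x0:x1]
    t,m=cv2.threshold(g,0,255,cv2.THRESH_OTSU)
    cn=max(cv2.findContours(m,0,2)[0],key=cv2.contourArea)
    p=cv2.approxPolyDP(cn,4,True)[:,0]+np.array([x0,y0],float)
    w=ray(cc,p,.006)[:,:2]; print(t,len(w),p.tolist(),w.round(4).tolist(),w.mean(0).round(4))
E
```

```text
tcp [0.4925 0.3151 0.0288] yaw -11.78 gap 0.0413 F [-0.   0.3 -2. ] t 24.1
rot [-0.06  0.15 -2.12] cm [  0.54 -63.87  11.12] q [0.37 0.48 1.71 0.   0.95 0.57]
147.0 4 [[418.0, 228.0], [410.0, 260.0], [475.0, 275.0], [481.0, 244.0]] [[0.5595, -0.248], [0.4735, -0.2272], [0.4363, -0.4003], [0.5191, -0.4163]] [ 0.4971 -0.323 ]
146.0 4 [[306.0, 365.0], [288.0, 468.0], [341.0, 477.0], [354.0, 373.0]] [[0.4727, -0.2253], [0.4312, -0.4011], [0.5149, -0.4227], [0.5594, -0.2496]] [ 0.4946 -0.3247]
```

View pics/s_plate.png

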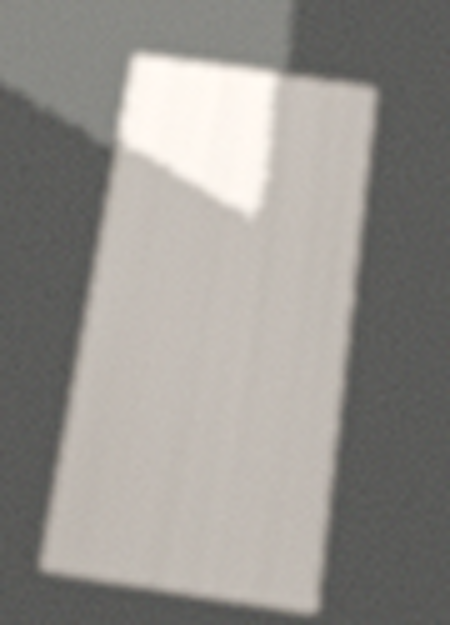

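>>> {"fn": "arm_command", "kwargs": {"series": [[[0,0,0,0,0,1,3.5],[0,0,0,0,0,2.5,3.5],[0,0,0,0,0,3,3.5],[0,0,0,0,0,3,3.5],[0,0,0,0,0,2,3.5],[0,0,0,0,0,0,3.5]]]}}

```text
clock: 24.8
tcp_pos: [0.4907, 0.3144, 0.1496]
ee_rot: [0.704, 0.073, 0.703, -0.072]
contact_force: [0.4, 0.3, -2.5]
finger_gap: 0.041
```

```bash
python3 d.py .4965 -.324 .14 -13.9; python3 - <<'E'
from h import *
d=cam("side"); crop(d,200,20,380,200,3,"s6")
E
```

```text
tcp [0.4907 0.3144 0.1496] yaw -11.78 gap 0.041 F [ 0.4  0.3 -2.5] t 24.8
rot [-0.02  0.03 -2.12] cm [  0.58 -63.84  -0.96] q [0.37 0.3  1.67 0.   1.17 0.57]
```

View pics/s6.png

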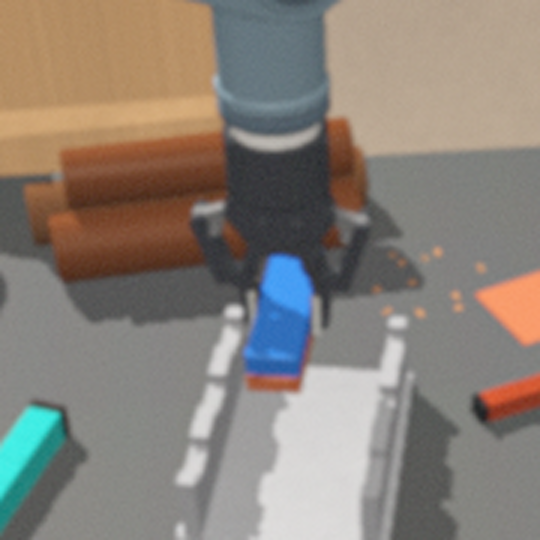

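>>> {"fn": "arm_command", "kwargs": {"series": [[[0,0,0,0,-2,0,3.5],[0,0,0,0,-3.5,0,3.5],[0,0,-0.2,0,-4.2,0,3.5],[0,0,-0.2,0,-4.2,0,3.5],[0,0,-0.2,0,-4.2,0,3.5],[0,0,-0.2,0,-4.2,0,3.5],[0,0,-0.2,0,-4.2,0,3.5],[0,0,-0.2,0,-4.2,0,3.5],[0,0,-0.2,0,-4.2,0,3.5],[0,0,-0.2,0,-4.2,0,3.5],[0,0,-0.2,0,-4.2,0,3.5],[0,0,-0.2,0,-4.2,0,3.5]]]}}

```text
clock: 26.05
tcp_pos: [0.476, -0.1716, 0.132]
ee_rot: [0.694, 0.083, 0.711, -0.081]
contact_force: [0.7, -0.2, -2.2]
finger_gap: 0.0412
```

```bash
python3 d.py .4965 -.324 .14 -13.9
```

```text
tcp [ 0.476  -0.1716  0.132 ] yaw -13.31 gap 0.0412 F [ 0.7 -0.2 -2.2] t 26.05
rot [-0.33 -1.31 -0.59] cm [  2.05 -15.24   0.8 ] q [-0.58  0.18  1.86 -0.01  1.13 -0.34]
```

>>> {"fn": "arm_command", "kwargs": {"series": [[[-0.3,-0.8,-0.2,0.7,-4,0.8,3.5],[0,-0.5,-0.2,0.7,-4,0.3,3.5],[0,0,-0.2,0.7,-4,0,3.5],[0,0,0,0.3,-2.2,0,3.5],[0,0,0,0,0,0,3.5],[0,0,0,0,0,0,3.5]]]}}

```text
clock: 26.65
tcp_pos: [0.494, -0.3222, 0.1332]
ee_rot: [0.698, 0.091, 0.705, -0.086]
contact_force: [0.0, -0.6, -2.5]
finger_gap: 0.0411
```

```bash
python3 d.py .4965 -.324 .14 -13.9
```

```text
tcp [ 0.494  -0.3222  0.1332] yaw -14.42 gap 0.0411 F [ 0.  -0.6 -2.5] t 26.65
rot [-0.5  -0.57  0.52] cm [ 0.25 -0.18  0.68] q [-0.78  0.34  1.65 -0.    1.16 -0.53]
```

>>> {"fn": "arm_command", "kwargs": {"series": [[[-0.5,-0.6,0.5,0.2,-0.2,-1.5,3.5],[0,0,0,0,0,-2,3.5],[0,0,0,0,0,-2,3.5],[0,0,0,0,0,-1.2,3.5],[0,0,0,0,0,0,3.5]]]}}

```text
clock: 27.15
tcp_pos: [0.494, -0.3164, 0.0605]
ee_rot: [0.7, 0.086, 0.704, -0.082]
contact_force: [-0.0, 0.1, -2.0]
finger_gap: 0.0413
```

```bash
python3 d.py .4965 -.324 .0248 -13.9; python3 - <<'E'
from h import *
c=cam("top");d=cam("side")
a=cv2.resize(c["image"][200:300,380:510],None,fx=3,fy=3,interpolation=cv2.INTER_CUBIC)
b=cv2.resize(d["image"][340:480,250:380],None,fx=3,fy=3,interpolation=cv2.INTER_CUBIC)
a=cv2.copyMakeBorder(a,0,120,0,0,0)
cv2.imwrite("pics/p7.png",np.hstack([a,b]))
E
```

```text
tcp [ 0.494  -0.3164  0.0605] yaw -13.65 gap 0.0413 F [-0.   0.1 -2. ] t 27.15
rot [-0.33 -0.23 -0.25] cm [ 0.25 -0.76 -3.57] q [-0.77  0.44  1.69  0.    1.02 -0.54]
```

View pics/p7.png

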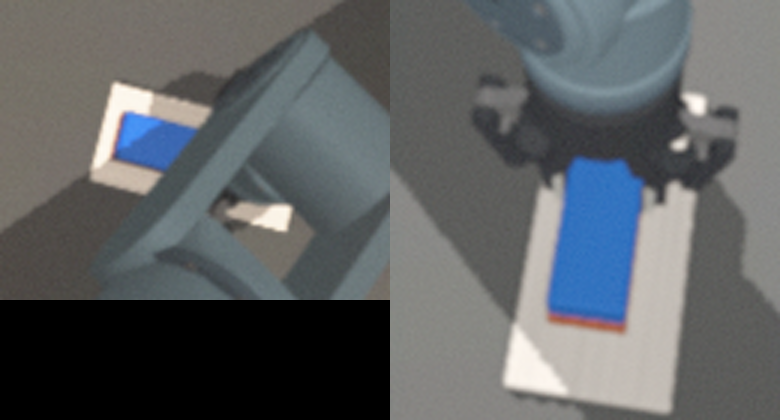

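>>> {"fn": "arm_command", "kwargs": {"series": [[[-0.3,-0.2,-0.2,0.2,-0.7,0,3.5],[0,0,0,0,0,-0.9,3.5],[0,0,0,0,0,-0.9,3.5],[0,0,0,0,0,-0.5,3.5],[0,0,0,0,0,0,3.5]]]}}

```text
clock: 27.75
tcp_pos: [0.4993, -0.327, 0.0412]
ee_rot: [0.705, 0.083, 0.699, -0.087]
contact_force: [0.3, 0.3, -2.4]
finger_gap: 0.0412
```

```bash
python3 d.py .4965 -.324 .0248 -13.9
```

```text
tcp [ 0.4993 -0.327   0.0412] yaw -13.86 gap 0.0412 F [ 0.3  0.3 -2.4] t 27.75
rot [ 0.39  0.39 -0.04] cm [-0.28  0.3  -1.64] q [-0.78  0.48  1.68 -0.    0.97 -0.54]
```

>>> {"fn": "arm_command", "kwargs": {"series": [[[0.4,0.4,0,-0.3,0.3,-0.4,3.5],[0,0,0,0,0,-0.6,3.5],[0,0,0,0,0,-0.3,3.5],[0,0,0,0,0,0,3.5]]]}}

```text
clock: 28.15
tcp_pos: [0.4958, -0.3236, 0.0267]
ee_rot: [0.701, 0.086, 0.702, -0.085]
contact_force: [0.1, -0.6, -1.6]
finger_gap: 0.0412
```

```bash
python3 d.py .4965 -.324 .0248 -13.9; python3 - <<'E'
from h import *
c=cam("top");d=cam("side")
a=cv2.resize(c["image"][200:300,380:510],None,fx=3,fy=3,interpolation=cv2.INTER_CUBIC)
b=cv2.resize(d["image"][340:480,250:380],None,fx=3,fy=3,interpolation=cv2.INTER_CUBIC)
a=cv2.copyMakeBorder(a,0,120,0,0,0)
cv2.imwrite("pics/p8.png",np.hstack([a,b]))
E
```

```text
tcp [ 0.4958 -0.3236  0.0267] yaw -13.87 gap 0.0412 F [ 0.1 -0.6 -1.6] t 28.15
rot [-0.08 -0.08 -0.03] cm [ 0.07 -0.04 -0.19] q [-0.78  0.5   1.69  0.    0.96 -0.54]
```

View pics/p8.png

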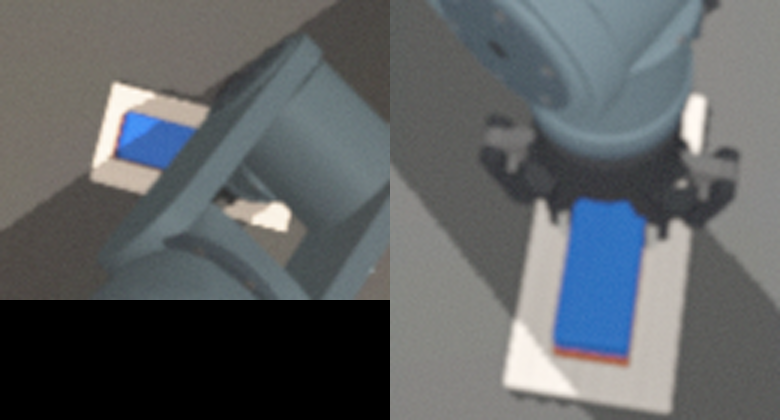

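>>> {"fn": "arm_command", "kwargs": {"series": [[[0,0,0,0,0,-0.2,3.5],[0,0,0,0,0,0,3.5],[0,0,0,0,0,-0.1,3.5],[0,0,0,0,0,0,3.5]]]}}

```text
clock: 28.65
tcp_pos: [0.4965, -0.3243, 0.0248]
ee_rot: [0.702, 0.085, 0.702, -0.085]
contact_force: [0.2, 0.5, -1.8]
finger_gap: 0.0411
```

```bash
python3 d.py .4965 -.324 .0248 -13.9
```

```text
tcp [ 0.4965 -0.3243  0.0248] yaw -13.87 gap 0.0411 F [ 0.2  0.5 -1.8] t 28.65
rot [ 0.01  0.01 -0.03] cm [-0.    0.03  0.  ] q [-0.78  0.5   1.69  0.    0.95 -0.54]
```

>>> {"fn": "arm_command", "kwargs": {"series": [[[0,0,0,0,0,-0.1,3.5],[0,0,0,0,0,0,4.5],[0,0,0,0,0,0,5.5],[0,0,0,0,0,0,6.5],[0,0,0,0,0,0,6.5],[0,0,0,0,0,2,6.5],[0,0,0,0,0,4,6.5],[0,0,0,0,0,4,6.5],[0,0,0,0,0,2,6.5],[0,0,0,0,0,0,6.5]]]}}

```text
clock: 29.65
tcp_pos: [0.496, -0.3239, 0.1479]
ee_rot: [0.702, 0.085, 0.702, -0.085]
contact_force: [0.2, -0.4, 0.2]
finger_gap: 0.065
```

```bash
python3 d.py .5419 .0916 .14 96
```

```text
tcp [ 0.496  -0.3239  0.1479] yaw -13.88 gap 0.065 F [ 0.2 -0.4  0.2] t 29.65
rot [ 0.0000e+00 -2.0000e-02  1.0988e+02] cm [ 4.59 41.55 -0.79] q [-0.78  0.32  1.64  0.    1.18 -0.54]
```

>>> {"fn": "arm_command", "kwargs": {"series": [[[0,0,5,0.2,2,0,6],[0,0,8,0.4,3.4,0,6],[0,0,8,0.4,3.4,0,5.5],[0,0,8,0.4,3.4,0,5.5],[0,0,8,0.4,3.4,0,5.5],[0,0,8,0.4,3.4,0,5.5],[0,0,8,0.4,3.4,0,5.5],[0,0,8,0.4,3.4,0,5.5],[0,0,8,0.4,3.4,0,5.5],[0,0,8,0.4,3.4,0,5.5],[0,0,8,0.4,3.4,0,5.5],[0,0,8,0.4,3.4,0,5.5]]]}}

```text
clock: 30.85
tcp_pos: [0.5343, 0.082, 0.1319]
ee_rot: [0.528, -0.463, 0.537, 0.468]
contact_force: [1.2, 0.7, -0.5]
finger_gap: 0.0551
```

```bash
python3 d.py .5419 .0916 .14 96; python3 - <<'E'
from h import *
c=cam("top","t9");d=cam("side","s9")
for cc,v,roi in((c,'t',(395,215,500,290)),(d,'s',(270,345,375,479))):
    hsv=cv2.cvtColor(cc["image"],cv2.COLOR_BGR2HSV);x0,y0,x1,y1=roi
    m=cv2.inRange(hsv[y0:y1,x0:x1],(100,120,60),(125,255,255))
    cn=max(cv2.findContours(m,0,2)[0],key=cv2.contourArea)[:,0]+np.array([x0,y0],float)
    w=ray(cc,cn,.040)[:,:2].astype(np.float32);q=cv2.minAreaRect(w);print(v,q,cv2.boxPoints(q).round(4).tolist())
    crop(cc,*roi,4,"pl_"+v)
E
```

```text
tcp [0.5343 0.082  0.1319] yaw 82.3 gap 0.0551 F [ 1.2  0.7 -0.5] t 30.85
rot [ 0.26 -0.8  13.7 ] cm [0.76 0.96 0.81] q [-0.07  0.25  1.78 -0.    1.13 -1.5 ]
t ((0.4981960356235504, -0.3203408420085907), (0.1482035368680954, 0.04003141447901726), 76.44121551513672) [[0.46140000224113464, -0.38769999146461487], [0.5002999901771545, -0.3971000015735626], [0.5350000262260437, -0.2529999911785126], [0.4961000084877014, -0.243599995970726]]
s ((0.49683648347854614, -0.325014591217041), (0.15219350159168243, 0.03914760798215866), 76.1059799194336) [[0.4596000015735626, -0.39419999718666077], [0.4975999891757965, -0.4036000072956085], [0.5340999960899353, -0.2558000087738037], [0.4961000084877014, -0.24639999866485596]]
```

View pics/pl_t.png

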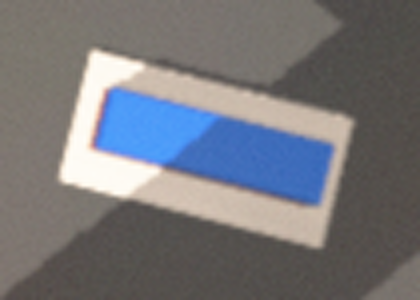

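View pics/s9.png

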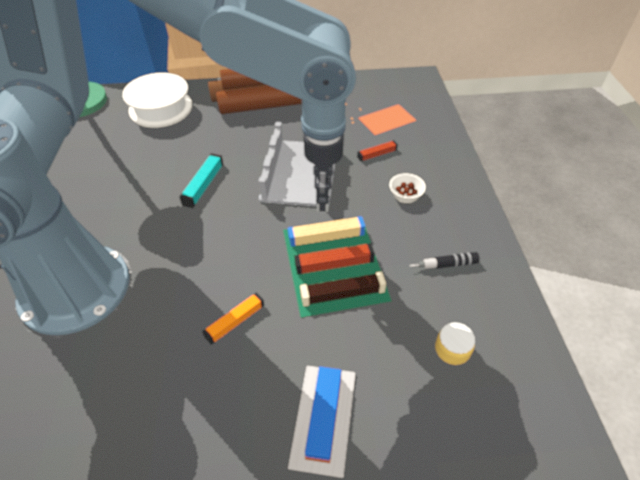

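>>> {"fn": "arm_command", "kwargs": {"series": [[[0.2,-0.5,7,0.8,1,0,5.5],[0,-0.3,6.7,0,0,0,5.5],[0,0,0,0,0,0,5.5],[0,0,0,0,0,0,5.5]]]}}

```text
clock: 31.35
tcp_pos: [0.5397, 0.0943, 0.1267]
ee_rot: [0.47, -0.525, 0.474, 0.528]
contact_force: [-0.5, 0.2, -0.4]
finger_gap: 0.0549
```

```bash
python3 d.py .5419 .0916 .02 96
```

```text
tcp [0.5397 0.0943 0.1267] yaw 96.22 gap 0.0549 F [-0.5  0.2 -0.4] t 31.35
rot [ 0.04 -0.4  -0.22] cm [  0.22  -0.27 -10.67] q [-0.04  0.26  1.77 -0.    1.12 -1.72]
```

>>> {"fn": "arm_command", "kwargs": {"series": [[[0,-0.4,-0.2,0.2,-0.3,-1.5,5.5],[0,0,0,0,0,-2,5.5],[0,0,0,0,0,-2,5.5],[0,0,0,0,0,-1,5.5],[0,0,0,0,0,0,5.5]]]}}

```text
clock: 31.85
tcp_pos: [0.5414, 0.088, 0.0587]
ee_rot: [-0.478, 0.521, -0.478, -0.521]
contact_force: [0.4, 0.7, -0.1]
finger_gap: 0.0553
```

```bash
python3 d.py .5419 .0916 .02 96
```

```text
tcp [0.5414 0.088  0.0587] yaw 94.91 gap 0.0553 F [ 0.4  0.7 -0.1] t 31.85
rot [ 0.07 -0.02  1.09] cm [ 0.05  0.36 -3.87] q [-0.05  0.37  1.8  -0.    0.98 -1.71]
```

>>> {"fn": "arm_command", "kwargs": {"series": [[[0,0,1.1,0,0.4,-0.5,5.5],[0,0,0,0,0,-1,5.5],[0,0,0,0,0,-0.9,5.5],[0,0,0,0,0,-0.5,5.5],[0,0,0,0,0,0,5.5]]]}}

```text
clock: 32.35
tcp_pos: [0.5429, 0.092, 0.0292]
ee_rot: [-0.474, 0.526, -0.473, -0.524]
contact_force: [-0.6, -0.3, 0.4]
finger_gap: 0.0548
```

```bash
python3 d.py .5419 .0916 .02 96
```

```text
tcp [0.5429 0.092  0.0292] yaw 95.96 gap 0.0548 F [-0.6 -0.3  0.4] t 32.35
rot [0.08 0.16 0.04] cm [-0.1  -0.04 -0.92] q [-0.05  0.42  1.8  -0.    0.92 -1.72]
```

>>> {"fn": "arm_command", "kwargs": {"series": [[[0,0.2,0,-0.1,0,-0.5,5.5],[0,0,0,0,0,-0.4,5.5],[0,0,0,0,0,0,5.5]]]}}

```text
clock: 32.65
tcp_pos: [0.5422, 0.092, 0.0199]
ee_rot: [-0.473, 0.526, -0.474, -0.525]
contact_force: [-1.1, -0.3, -0.6]
finger_gap: 0.0551
```

```bash
python3 d.py .5419 .0916 .02 96
```

```text
tcp [0.5422 0.092  0.0199] yaw 95.95 gap 0.0551 F [-1.1 -0.3 -0.6] t 32.65
rot [ 0.08 -0.01  0.05] cm [-0.03 -0.04  0.01] q [-0.05  0.44  1.8  -0.    0.9  -1.72]
```

>>> {"fn": "arm_command", "kwargs": {"series": [[[0,0,0,0,0,0,2],[0,0,0,0,0,0,2],[0,0,0,0,0,0,2],[0,0,0,0,0,0,2],[0,0,0,0,0,0,2],[0,0,0,0,0,1.5,2],[0,0,0,0,0,3.5,2],[0,0,0,0,0,4,2],[0,0,0,0,0,3.5,2],[0,0,0,0,0,0,2]]], "squeeze": 40}}

```text
clock: 33.65
tcp_pos: [0.5402, 0.0921, 0.1521]
ee_rot: [0.472, -0.525, 0.474, 0.526]
contact_force: [0.6, 0.0, 0.0]
finger_gap: 0.029
```

```bash
python3 d.py .5190 .3923 .14 78.16
```

```text
tcp [0.5402 0.0921 0.1521] yaw 95.95 gap 0.029 F [0.6 0.  0. ] t 33.65
rot [  0.05  -0.15 -17.79] cm [-2.12 30.02 -1.21] q [-0.05  0.23  1.75 -0.    1.16 -1.72]
```

>>> {"fn": "arm_command", "kwargs": {"series": [[[0,0,-1,0,2,0,2],[0,0,-2,-0.2,3.2,0,2],[0,0,-2,-0.2,3.2,0,2],[0,0,-2,-0.3,3.2,0,2],[0,0,-2,-0.3,3.2,0,2],[0,0,-2,-0.3,3.2,0,2],[0,0,-2,-0.3,3.2,0,2],[0,0,-2,-0.3,3.2,0,2],[0,0,-2,-0.2,3,0,2],[0,0,-0.6,0,1.5,0,2],[0,0,0,0,0,0,2]]]}}

```text
clock: 34.75
tcp_pos: [0.5149, 0.3905, 0.1555]
ee_rot: [0.551, -0.443, 0.553, 0.442]
contact_force: [0.4, -0.1, -1.5]
finger_gap: 0.0294
```

```bash
python3 d.py .5190 .3923 .14 78.16
```

```text
tcp [0.5149 0.3905 0.1555] yaw 77.43 gap 0.0294 F [ 0.4 -0.1 -1.5] t 34.75
rot [ 0.19 -0.07  0.73] cm [ 0.41  0.18 -1.55] q [ 0.47  0.42  1.49 -0.    1.23 -0.88]
```

>>> {"fn": "arm_command", "kwargs": {"series": [[[0.2,0,0.7,0.4,0.2,-1,2],[0,0,0,0,0,-1.5,2],[0,0,0,0,0,-1,2],[0,0,0,0,0,0,2]]]}}

```text
clock: 35.15
tcp_pos: [0.5184, 0.3894, 0.116]
ee_rot: [0.547, -0.445, 0.55, 0.446]
contact_force: [0.3, 0.0, -1.9]
finger_gap: 0.0289
```

```bash
python3 d.py .5190 .3923 .0777 78.16
```

```text
tcp [0.5184 0.3894 0.116 ] yaw 78.16 gap 0.0289 F [ 0.3  0.  -1.9] t 35.15
rot [ 0.11 -0.23  0.  ] cm [ 0.06  0.29 -3.83] q [ 0.46  0.47  1.5   0.    1.17 -0.9 ]
```

>>> {"fn": "arm_command", "kwargs": {"series": [[[0.1,-0.2,0,0.1,0.3,-0.5,2],[0,0,0,0,0,-0.8,2],[0,0,0,0,0,-0.7,2],[0,0,0,0,0,0,2]]]}}

```text
clock: 35.55
tcp_pos: [0.5198, 0.391, 0.0936]
ee_rot: [0.549, -0.445, 0.55, 0.445]
contact_force: [1.3, -0.4, -2.0]
finger_gap: 0.0295
```

```bash
python3 d.py .5190 .3923 .0777 78.16
```

```text
tcp [0.5198 0.391  0.0936] yaw 78.03 gap 0.0295 F [ 1.3 -0.4 -2. ] t 35.55
rot [ 0.05 -0.08  0.13] cm [-0.08  0.13 -1.59] q [ 0.46  0.51  1.51 -0.    1.13 -0.9 ]
```

>>> {"fn": "arm_command", "kwargs": {"series": [[[0,0,0.1,-0.1,0.1,0,2],[0,0,0,0,0,-0.6,2],[0,0,0,0,0,-0.6,2],[0,0,0,0,0,0,2]]]}}

```text
clock: 35.95
tcp_pos: [0.5191, 0.3925, 0.0814]
ee_rot: [0.549, -0.446, 0.549, 0.446]
contact_force: [-0.7, 0.3, -1.9]
finger_gap: 0.0294
```

```bash
python3 d.py .5190 .3923 .0777 78.16
```

```text
tcp [0.5191 0.3925 0.0814] yaw 78.16 gap 0.0294 F [-0.7  0.3 -1.9] t 35.95
rot [ 0.01 -0.01  0.  ] cm [-0.01 -0.02 -0.37] q [ 0.47  0.52  1.51 -0.    1.11 -0.9 ]
```

>>> {"fn": "arm_command", "kwargs": {"series": [[[0,0,0,0,0,-0.3,2],[0,0,0,0,0,0,2],[0,0,0,0,0,-0.1,2],[0,0,0,0,0,0,2]]]}}

```text
clock: 36.35
tcp_pos: [0.5199, 0.3929, 0.0783]
ee_rot: [0.549, -0.446, 0.548, 0.446]
contact_force: [-0.1, -0.3, -1.0]
finger_gap: 0.0295
```

Contact height reached; release and go up toward the red one.

>>> {"fn": "arm_command", "kwargs": {"series": [[[0,0,0,-0.1,0,-0.1,2],[0,0,0,0,0,0,3.4],[0,0,0,0,0,0,4.5],[0,0,0,0,0,0,5.5],[0,0,0,0,0,1.5,5.5],[0,0,0,0,0,3,5.5],[0,0,0,0,0,2.5,5.5],[0,0,0,0,0,0,5.5]]]}}

```text
clock: 37.15
tcp_pos: [0.5186, 0.3928, 0.1519]
ee_rot: [0.549, -0.446, 0.548, 0.446]
contact_force: [0.3, 0.2, 0.2]
finger_gap: 0.055
```

```bash
python3 d.py .5506 .0109 .14 96
```

```text
tcp [0.5186 0.3928 0.1519] yaw 78.17 gap 0.055 F [0.3 0.2 0.2] t 37.15
rot [-0.05  0.08 17.83] cm [  3.2  -38.19  -1.19] q [ 0.47  0.43  1.48 -0.    1.22 -0.9 ]
```

>>> {"fn": "arm_command", "kwargs": {"series": [[[0,0,1,0.2,-2.5,0,5.5],[0,0,2,0.3,-4,0,5.5],[0,0,2,0.3,-4,0,5.5],[0,0,2,0.3,-4,0,5.5],[0,0,2,0.3,-4,0,5.5],[0,0,2,0.4,-4,0,5.5],[0,0,2,0.4,-4,0,5.5],[0,0,2,0.4,-4,0,5.5],[0,0,1.5,0.4,-4,0,5.5],[0,0,1,0.3,-3,0,5.5],[0,0,0,0,0,0,5.5]]]}}

```text
clock: 38.25
tcp_pos: [0.5488, 0.0058, 0.1524]
ee_rot: [-0.472, 0.528, -0.468, -0.528]
contact_force: [0.1, 0.1, -0.4]
finger_gap: 0.0549
```

```bash
python3 d.py .5506 .0109 .14 96; python3 - <<'E'
from h import *
c=cam("top");d=cam("side")
crop(c,140,190,270,300,3,"a");crop(d,245,110,355,215,3,"b")
a=cv2.imread("pics/a.png");b=cv2.imread("pics/b.png");b=cv2.copyMakeBorder(b,0,a.shape[0]-b.shape[0],0,0,0);cv2.imwrite("pics/p10.png",np.hstack([a,b]))
E
```

```text
tcp [0.5488 0.0058 0.1524] yaw 96.69 gap 0.0549 F [ 0.1  0.1 -0.4] t 38.25
rot [-0.23  0.21 -0.69] cm [ 0.18  0.51 -1.24] q [-0.21  0.22  1.76  0.01  1.16 -1.9 ]
```

View pics/p10.png

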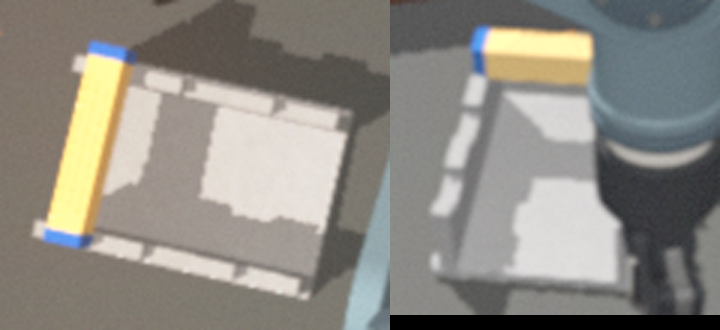

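The pale blank is back in its notch pair. Next the red one.

>>> {"fn": "arm_command", "kwargs": {"series": [[[-0.2,0.2,-0.7,0.2,0.5,-1,5.5],[0,0,0,0,0,-2.5,5.5],[0,0,0,0,0,-2.5,5.5],[0,0,0,0,0,-2,5.5],[0,0,0,0,0,-1,5.5],[0,0,0,0,0,0,5.5]]]}}

```text
clock: 38.95
tcp_pos: [0.5488, 0.024, 0.0565]
ee_rot: [0.472, -0.526, 0.471, 0.528]
contact_force: [-0.6, -0.1, 0.2]
finger_gap: 0.055
```

```bash
python3 d.py .5506 .0109 .0205 96
```

```text
tcp [0.5488 0.024  0.0565] yaw 96.38 gap 0.055 F [-0.6 -0.1  0.2] t 38.95
rot [-0.19 -0.12 -0.38] cm [ 0.18 -1.31 -3.6 ] q [-0.17  0.37  1.79  0.    0.98 -1.86]
```

>>> {"fn": "arm_command", "kwargs": {"series": [[[-0.2,-0.1,-0.4,0.2,-1.3,0,5.5],[0,0,0,0,0,0,5.5],[0,0,0,0,0,0,5.5]]]}}

```text
clock: 39.25
tcp_pos: [0.5521, 0.0112, 0.058]
ee_rot: [-0.473, 0.526, -0.473, -0.525]
contact_force: [0.6, 0.1, -0.7]
finger_gap: 0.0549
```

```bash
python3 d.py .5506 .0109 .0205 96
```

```text
tcp [0.5521 0.0112 0.058 ] yaw 96.04 gap 0.0549 F [ 0.6  0.1 -0.7] t 39.25
rot [ 0.06  0.11 -0.04] cm [-0.15 -0.03 -3.75] q [-0.19  0.37  1.79 -0.    0.98 -1.87]
```

>>> {"fn": "arm_command", "kwargs": {"series": [[[0,0.1,0,-0.1,0,-0.8,5.5],[0,0,0,0,0,-0.9,5.5],[0,0,0,0,0,-0.9,5.5],[0,0,0,0,0,-0.4,5.5],[0,0,0,0,0,0,5.5]]]}}

```text
clock: 39.75
tcp_pos: [0.5521, 0.0105, 0.0269]
ee_rot: [-0.474, 0.527, -0.473, -0.524]
contact_force: [0.5, -0.2, 0.8]
finger_gap: 0.0554
```

```bash
python3 d.py .5506 .0109 .0205 96
```

```text
tcp [0.5521 0.0105 0.0269] yaw 95.97 gap 0.0554 F [ 0.5 -0.2  0.8] t 39.75
rot [0.09 0.18 0.03] cm [-0.15  0.04 -0.64] q [-0.2   0.43  1.8  -0.    0.91 -1.87]
```

>>> {"fn": "arm_command", "kwargs": {"series": [[[0,0.2,0,-0.2,0,-0.4,5.5],[0,0,0,0,0,-0.2,5.5],[0,0,0,0,0,0,5.5]]]}}

```text
clock: 40.05
tcp_pos: [0.5497, 0.0106, 0.0201]
ee_rot: [0.473, -0.525, 0.474, 0.525]
contact_force: [-0.0, -0.6, 1.0]
finger_gap: 0.0548
```

```bash
python3 d.py .5506 .0109 .0205 96
```

```text
tcp [0.5497 0.0106 0.0201] yaw 95.97 gap 0.0548 F [-0.  -0.6  1. ] t 40.05
rot [ 0.08 -0.08  0.03] cm [0.09 0.03 0.04] q [-0.2   0.44  1.8  -0.    0.91 -1.87]
```

>>> {"fn": "arm_command", "kwargs": {"series": [[[0,0,0,0.1,0,0,5.5],[0,0,0,0,0,0,2],[0,0,0,0,0,0,2],[0,0,0,0,0,0,2],[0,0,0,0,0,0,2],[0,0,0,0,0,0,2],[0,0,0,0,0,1.5,2],[0,0,0,0,0,3.5,2],[0,0,0,0,0,4,2],[0,0,0,0,0,3.5,2],[0,0,0,0,0,0,2]]]}}

```text
clock: 41.15
tcp_pos: [0.549, 0.011, 0.1524]
ee_rot: [0.472, -0.525, 0.474, 0.526]
contact_force: [0.6, -0.2, -1.1]
finger_gap: 0.029
```

```bash
python3 d.py .4990 .3127 .14 77.86
```

```text
tcp [0.549  0.011  0.1524] yaw 95.98 gap 0.029 F [ 0.6 -0.2 -1.1] t 41.15
rot [  0.02  -0.21 -18.12] cm [-5.   30.17 -1.24] q [-0.2   0.23  1.75 -0.    1.17 -1.87]
```

>>> {"fn": "arm_command", "kwargs": {"series": [[[0,0,-1,-0.3,2,0,2],[0,0,-2,-0.5,3.2,0,2],[0,0,-2,-0.5,3.2,0,2],[0,0,-2,-0.6,3.2,0,2],[0,0,-2,-0.6,3.2,0,2],[0,0,-2,-0.6,3.2,0,2],[0,0,-2,-0.6,3.2,0,2],[0,0,-2,-0.6,3.2,0,2],[0,0,-2,-0.5,3,0,2],[0,0,-0.6,0,1.5,0,2],[0,0,0,0,0,0,2],[0,0,0,0,0,0,2]]]}}

```text
clock: 42.35
tcp_pos: [0.495, 0.309, 0.1557]
ee_rot: [0.55, -0.443, 0.553, 0.442]
contact_force: [-0.3, 0.0, -0.9]
finger_gap: 0.0293
```

```bash
python3 d.py .4990 .3127 .14 77.86
```

```text
tcp [0.495  0.309  0.1557] yaw 77.53 gap 0.0293 F [-0.3  0.  -0.9] t 42.35
rot [ 0.21 -0.14  0.33] cm [ 0.4   0.37 -1.57] q [ 0.36  0.3   1.66 -0.    1.19 -1.  ]
```

>>> {"fn": "arm_command", "kwargs": {"series": [[[0.2,0,0.3,0.4,0.4,-1,2],[0,0,0,0,0,-1.5,2],[0,0,0,0,0,-1,2],[0,0,0,0,0,0,2],[0,0,0,0,0,0,2]]]}}

```text
clock: 42.85
tcp_pos: [0.4991, 0.3092, 0.1159]
ee_rot: [0.549, -0.443, 0.553, 0.444]
contact_force: [-0.6, 0.2, -1.5]
finger_gap: 0.0293
```

```bash
python3 d.py .4990 .3127 .0787 77.86
```

```text
tcp [0.4991 0.3092 0.1159] yaw 77.64 gap 0.0293 F [-0.6  0.2 -1.5] t 42.85
rot [ 0.1  -0.32  0.22] cm [-0.01  0.35 -3.72] q [ 0.35  0.36  1.67  0.    1.12 -1.  ]
```

>>> {"fn": "arm_command", "kwargs": {"series": [[[0.1,-0.3,0.2,0,0.4,-0.5,2],[0,0,0,0,0,-0.8,2],[0,0,0,0,0,-0.7,2],[0,0,0,0,0,0,2]]]}}

```text
clock: 43.25
tcp_pos: [0.4995, 0.3134, 0.0946]
ee_rot: [0.551, -0.444, 0.55, 0.444]
contact_force: [0.7, -0.9, -2.0]
finger_gap: 0.0291
```

```bash
python3 d.py .4990 .3127 .0787 77.86
```

```text
tcp [0.4995 0.3134 0.0946] yaw 77.83 gap 0.0291 F [ 0.7 -0.9 -2. ] t 43.25
rot [-0.03  0.05  0.03] cm [-0.05 -0.07 -1.59] q [ 0.36  0.39  1.68  0.    1.07 -1.  ]
```

>>> {"fn": "arm_command", "kwargs": {"series": [[[0,0,0,-0.1,-0.1,-0.3,2],[0,0,0,0,0,-0.6,2],[0,0,0,0,0,-0.4,2],[0,0,0,0,0,0,2]]]}}

```text
clock: 43.65
tcp_pos: [0.4985, 0.3125, 0.0807]
ee_rot: [0.551, -0.444, 0.55, 0.444]
contact_force: [-0.3, -0.5, -1.6]
finger_gap: 0.0291
```

```bash
python3 d.py .4990 .3127 .0787 77.86
```

```text
tcp [0.4985 0.3125 0.0807] yaw 77.85 gap 0.0291 F [-0.3 -0.5 -1.6] t 43.65
rot [-0.03  0.07  0.01] cm [ 0.05  0.02 -0.2 ] q [ 0.36  0.4   1.69  0.    1.05 -1.  ]
```

>>> {"fn": "arm_command", "kwargs": {"series": [[[0,0,0,0,0,-0.2,2],[0,0,0,0,0,0,2],[0,0,0,0,0,-0.1,2],[0,0,0,0,0,0,2]]]}}

```text
clock: 44.05
tcp_pos: [0.4992, 0.3127, 0.0789]
ee_rot: [0.551, -0.445, 0.549, 0.444]
contact_force: [0.3, -0.7, -2.3]
finger_gap: 0.0292
```

>>> {"fn": "arm_command", "kwargs": {"series": [[[0,0,0,0,0,-0.1,2],[0,0,0,0,0,0,2],[0,0,0,0,0,0,3.4],[0,0,0,0,0,0,4.5],[0,0,0,0,0,0,5.5],[0,0,0,0,0,1.5,5.5],[0,0,0,0,0,3,5.5],[0,0,0,0,0,2.5,5.5],[0,0,0,0,0,0,5.5]]]}}

```text
clock: 44.95
tcp_pos: [0.4993, 0.3127, 0.1529]
ee_rot: [0.551, -0.445, 0.549, 0.444]
contact_force: [0.8, 0.8, -0.6]
finger_gap: 0.055
```

```bash
python3 d.py .5607 -.0688 .14 96
```

```text
tcp [0.4993 0.3127 0.1529] yaw 77.85 gap 0.055 F [ 0.8  0.8 -0.6] t 44.95
rot [-0.09  0.16 18.15] cm [  6.14 -38.15  -1.29] q [ 0.36  0.31  1.65 -0.    1.18 -1.  ]
```

>>> {"fn": "arm_command", "kwargs": {"series": [[[0,0,1,0.3,-2.5,0,5.5],[0,0,2,0.6,-4,0,5.5],[0,0,2,0.6,-4,0,5.5],[0,0,2,0.7,-4,0,5.5],[0,0,2,0.7,-4,0,5.5],[0,0,2,0.7,-4,0,5.5],[0,0,2,0.7,-4,0,5.5],[0,0,2,0.7,-4,0,5.5],[0,0,1.5,0.6,-4,0,5.5],[0,0,1,0.3,-2.5,0,5.5],[0,0,0,0,0,0,5.5],[0,0,0,0,0,0,5.5]]]}}

```text
clock: 46.15
tcp_pos: [0.5579, -0.0707, 0.1554]
ee_rot: [-0.475, 0.527, -0.469, -0.525]
contact_force: [-0.2, 0.5, 0.8]
finger_gap: 0.0548
```

```bash
python3 d.py .5607 -.0688 .06 96
```

```text
tcp [ 0.5579 -0.0707  0.1554] yaw 96.23 gap 0.0548 F [-0.2  0.5  0.8] t 46.15
rot [-0.29  0.46 -0.23] cm [ 0.28  0.19 -9.54] q [-0.34  0.25  1.72  0.01  1.17 -2.02]
```

>>> {"fn": "arm_command", "kwargs": {"series": [[[-0.3,0.5,-0.2,0.3,0.2,-1,5.5],[0,0,0,0,0,-2.5,5.5],[0,0,0,0,0,-2.5,5.5],[0,0,0,0,0,-2,5.5],[0,0,0,0,0,-1,5.5],[0,0,0,0,0,0,5.5],[0,0,0,0,0,0,5.5]]]}}

```text
clock: 46.85
tcp_pos: [0.5605, -0.0591, 0.0601]
ee_rot: [0.47, -0.526, 0.472, 0.528]
contact_force: [0.3, -0.3, -0.0]
finger_gap: 0.0551
```

```bash
python3 d.py .5607 -.0688 .0203 96
```

```text
tcp [ 0.5605 -0.0591  0.0601] yaw 96.46 gap 0.0551 F [ 0.3 -0.3 -0. ] t 46.85
rot [-0.02 -0.18 -0.46] cm [ 0.02 -0.97 -3.98] q [-0.32  0.39  1.76 -0.    1.   -2.  ]
```

>>> {"fn": "arm_command", "kwargs": {"series": [[[0,-0.2,-0.5,0,-1,0,5.5],[0,0,0,0,0,0,5.5],[0,0,0,0,0,-0.9,5.5],[0,0,0,0,0,-0.9,5.5],[0,0,0,0,0,-0.9,5.5],[0,0,0,0,0,-0.4,5.5],[0,0,0,0,0,0,5.5]]]}}

```text
clock: 47.55
tcp_pos: [0.5625, -0.0707, 0.0295]
ee_rot: [-0.475, 0.527, -0.473, -0.523]
contact_force: [0.6, 0.2, -0.2]
finger_gap: 0.0549
```

```bash
python3 d.py .5607 -.0688 .0203 96
```

```text
tcp [ 0.5625 -0.0707  0.0295] yaw 95.89 gap 0.0549 F [ 0.6  0.2 -0.2] t 47.55
rot [0.09 0.33 0.11] cm [-0.18  0.19 -0.92] q [-0.33  0.45  1.76  0.    0.93 -2.01]
```

>>> {"fn": "arm_command", "kwargs": {"series": [[[0,0.3,0.1,-0.2,0.2,-0.5,5.5],[0,0,0,0,0,-0.4,5.5],[0,0,0,0,0,0,5.5]]]}}

```text
clock: 47.85
tcp_pos: [0.5602, -0.0683, 0.0195]
ee_rot: [-0.473, 0.526, -0.474, -0.525]
contact_force: [-0.2, -0.6, 0.3]
finger_gap: 0.055
```

```bash
python3 d.py .5607 -.0688 .0203 96
```

```text
tcp [ 0.5602 -0.0683  0.0195] yaw 96.01 gap 0.055 F [-0.2 -0.6  0.3] t 47.85
rot [ 0.08 -0.03 -0.01] cm [ 0.05 -0.05  0.08] q [-0.33  0.46  1.76 -0.    0.92 -2.01]
```

>>> {"fn": "arm_command", "kwargs": {"series": [[[0,0,0,0,0,0,2],[0,0,0,0,0,0,2],[0,0,0,0,0,0,2],[0,0,0,0,0,0,2],[0,0,0,0,0,0,2],[0,0,0,0,0,1.5,2],[0,0,0,0,0,3.5,2],[0,0,0,0,0,4,2],[0,0,0,0,0,3.5,2],[0,0,0,0,0,0,2]]]}}

```text
clock: 48.85
tcp_pos: [0.5583, -0.0676, 0.1516]
ee_rot: [0.472, -0.525, 0.474, 0.526]
contact_force: [0.5, -1.0, -1.0]
finger_gap: 0.0292
```

```bash
python3 d.py .4746 .2339 .14 79.83
```

```text
tcp [ 0.5583 -0.0676  0.1516] yaw 96.01 gap 0.0292 F [ 0.5 -1.  -1. ] t 48.85
rot [ 1.000e-02 -1.600e-01 -1.618e+01] cm [-8.37 30.15 -1.16] q [-0.33  0.26  1.72 -0.    1.17 -2.01]
```

>>> {"fn": "arm_command", "kwargs": {"series": [[[0,0,-1,-0.6,2,0,2],[0,0,-1.8,-0.9,3.2,0,2],[0,0,-1.8,-0.9,3.2,0,2],[0,0,-1.8,-0.9,3.2,0,2],[0,0,-1.8,-0.9,3.2,0,2],[0,0,-1.8,-0.9,3.2,0,2],[0,0,-1.8,-0.9,3.2,0,2],[0,0,-1.8,-0.9,3.2,0,2],[0,0,-1.8,-0.8,3,0,2],[0,0,-0.6,0,1.3,0,2],[0,0,0,0,0,0,2],[0,0,0,0,0,0,2]]]}}

```text
clock: 50.05
tcp_pos: [0.4746, 0.2278, 0.1559]
ee_rot: [0.544, -0.452, 0.546, 0.45]
contact_force: [0.5, -0.1, -2.6]
finger_gap: 0.0292
```

```bash
python3 d.py .4746 .2339 .115 79.83
```

```text
tcp [0.4746 0.2278 0.1559] yaw 79.23 gap 0.0292 F [ 0.5 -0.1 -2.6] t 50.05
rot [0.22 0.01 0.6 ] cm [-0.    0.61 -4.09] q [ 0.22  0.17  1.81 -0.    1.16 -1.16]
```

>>> {"fn": "arm_command", "kwargs": {"series": [[[0.2,0,0.6,0,0.6,-1,2],[0,0,0,0,0,-1.5,2],[0,0,0,0,0,-1.2,2],[0,0,0,0,0,0,2],[0,0,0,0,0,0,2]]]}}

```text
clock: 50.55
tcp_pos: [0.4751, 0.2309, 0.1157]
ee_rot: [0.543, -0.453, 0.543, 0.453]
contact_force: [-0.0, 0.3, -2.0]
finger_gap: 0.0292
```

```bash
python3 d.py .4746 .2339 .0775 79.83
```

```text
tcp [0.4751 0.2309 0.1157] yaw 79.69 gap 0.0292 F [-0.   0.3 -2. ] t 50.55
rot [ 0.03 -0.04  0.14] cm [-0.05  0.3  -3.82] q [ 0.23  0.24  1.83 -0.    1.08 -1.16]
```

>>> {"fn": "arm_command", "kwargs": {"series": [[[0,0,0.1,-0.1,0.3,-0.5,2],[0,0,0,0,0,-0.8,2],[0,0,0,0,0,-0.7,2],[0,0,0,0,0,0,2]]]}}

```text
clock: 50.95
tcp_pos: [0.4748, 0.2339, 0.0949]
ee_rot: [0.543, -0.454, 0.542, 0.453]
contact_force: [-0.4, -0.8, -2.1]
finger_gap: 0.0298
```

```bash
python3 d.py .4746 .2339 .0775 79.83
```

```text
tcp [0.4748 0.2339 0.0949] yaw 79.76 gap 0.0298 F [-0.4 -0.8 -2.1] t 50.95
rot [0.   0.04 0.07] cm [-0.02 -0.   -1.74] q [ 0.23  0.27  1.84 -0.    1.03 -1.16]
```

>>> {"fn": "arm_command", "kwargs": {"series": [[[0,0,0,0,0,-0.5,2],[0,0,0,0,0,-0.6,2],[0,0,0,0,0,-0.3,2],[0,0,0,0,0,0,2]]]}}

```text
clock: 51.35
tcp_pos: [0.4749, 0.234, 0.0797]
ee_rot: [0.543, -0.454, 0.542, 0.453]
contact_force: [-0.3, 1.8, -1.2]
finger_gap: 0.0293
```

```bash
python3 d.py .4746 .2339 .0775 79.83
```

```text
tcp [0.4749 0.234  0.0797] yaw 79.78 gap 0.0293 F [-0.3  1.8 -1.2] t 51.35
rot [0.   0.05 0.05] cm [-0.03 -0.01 -0.22] q [ 0.23  0.3   1.84 -0.    1.   -1.16]
```

>>> {"fn": "arm_command", "kwargs": {"series": [[[0,0,0,0,0,-0.2,2],[0,0,0,0,0,0,2],[0,0,0,0,0,-0.1,2],[0,0,0,0,0,0,2]]]}}

```text
clock: 51.75
tcp_pos: [0.4756, 0.2343, 0.078]
ee_rot: [0.543, -0.454, 0.542, 0.453]
contact_force: [-0.5, 0.3, -2.1]
finger_gap: 0.0297
```

>>> {"fn": "arm_command", "kwargs": {"series": [[[0,0,0,-0.1,0,-0.1,2],[0,0,0,0,0,0,2],[0,0,0,0,0,0,3.4],[0,0,0,0,0,0,4.5],[0,0,0,0,0,0,5.5],[0,0,0,0,0,1.5,5.5],[0,0,0,0,0,3,5.5],[0,0,0,0,0,3,5.5],[0,0,0,0,0,2,5.5],[0,0,0,0,0,0,5.5]]]}}

```text
clock: 52.75
tcp_pos: [0.4735, 0.234, 0.1739]
ee_rot: [0.543, -0.454, 0.543, 0.453]
contact_force: [0.3, 0.7, -0.4]
finger_gap: 0.0555
```

>>> {"fn": "arm_command", "kwargs": {"series": [[[0,0,0,0,-2.5,2,5.5],[0,0,0,0,-4,2,5.5],[0,0,0,0,-4,2,5.5],[0,0,0,0,-4,0,5.5],[0,0,0,0,-4,0,5.5],[0,0,0,0,-4,0,5.5],[0,0,0,0,-4,0,5.5],[0,0,0,0,-2,0,5.5],[0,0,0,0,0,0,5.5],[0,0,0,0,0,0,5.5]]]}}

```text
clock: 53.75
tcp_pos: [0.4681, -0.0606, 0.2259]
ee_rot: [0.54, -0.452, 0.544, 0.456]
contact_force: [0.4, -0.3, 1.0]
finger_gap: 0.0547
```

```bash
python3 - <<'E'
from meas import *
c=cam("top","t20"); d=cam("side","s20"); c0=dict(c); d0=dict(d); c0["image"]=cv2.imread("pics/top0.png"); d0["image"]=cv2.imread("pics/side0.png")
RNG['dark']=((0,90,10),(15,255,110)); RNG['red']=((0,150,60),(12,255,255))
rois={'t':{'pale':(140,190,200,280),'red':(175,205,220,290),'dark':(215,215,250,292)},'s':{'pale':(265,115,350,143),'red':(262,133,345,162),'dark':(252,155,335,185)}}
for v,a,b in(('t',c0,c),('s',d0,d)):
  for n in RNG:
    for cc in(a,b):
      (ce,sz,an),w=body(cc,n,rois[v][n],.09); print(v,n,np.round(ce,4),np.round(sz,4),round(an,2))
print(r.state()["tcp_pos"],r.state()["clock"])
x=np.hstack([cv2.resize(k["image"][190:300,140:270],None,fx=3,fy=3,interpolation=cv2.INTER_CUBIC) for k in(c0,c)]); y=np.hstack([cv2.resize(k["image"][110:200,240:370],None,fx=3,fy=3,interpolation=cv2.INTER_CUBIC) for k in(d0,d)])
cv2.imwrite("pics/cmp.png",np.vstack([x,y])[:600])
E
```

```text
t pale [0.5187 0.3901] [0.032  0.1452] 78.17
t pale [0.5195 0.3923] [0.0329 0.1451] 78.06
t red [0.4994 0.3119] [0.0331 0.1502] 77.62
t red [0.4992 0.3098] [0.0336 0.1496] 77.61
t dark [0.4865 0.2334] [0.0294 0.1175] 79.85
t dark [0.4757 0.233 ] [0.0295 0.1415] 79.78
s pale [0.5149 0.3751] [0.0717 0.144 ] 78.18
s pale [0.5601 0.3684] [0.066  0.0513] 84.25
s red [0.4954 0.2997] [0.0559 0.1524] 77.13
s red [0.5477 0.2862] [0.0528 0.0442] 84.25
s dark [0.4721 0.2224] [0.0491 0.1435] 79.84
s dark [0.5285 0.2101] [0.0449 0.0253] 84.29
[ 0.46827539 -0.05979244  0.2261963 ] 53.85
```

View pics/cmp.png

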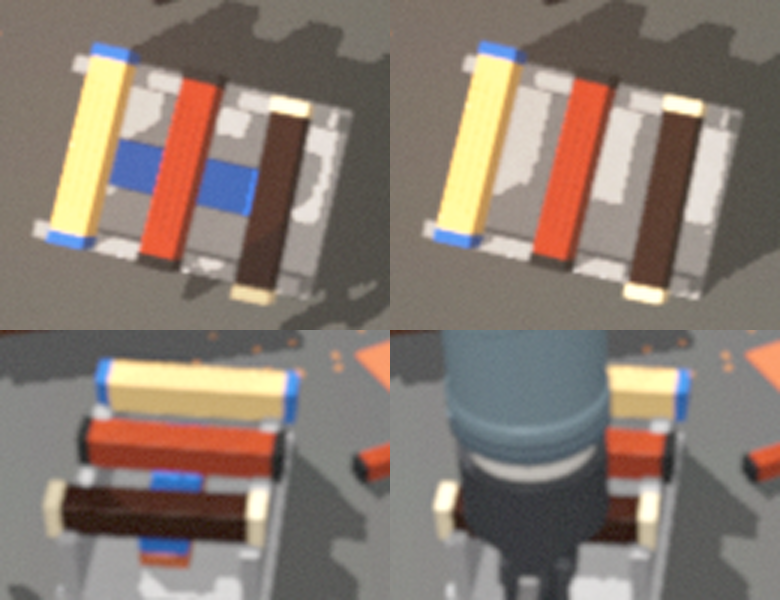

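View pics/t20.png

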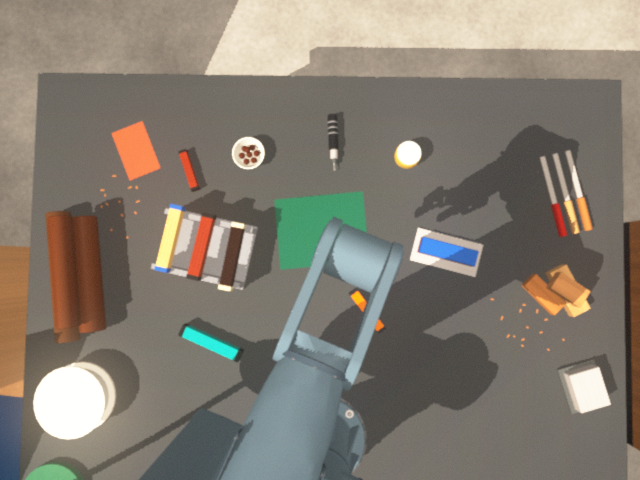

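```bash
python3 -c "
from h import *
print(r.state()['qd'].round(4), r.state()['contact_force']); print(r.job_done())"
```

```text
[ 0.0147 -0.0065 -0.0055  0.0007  0.0059 -0.003 ] [0.30826444 0.25002957 0.02789255]
the job is handed in; nothing more can be done
None
```

I finished the job and handed it in at about 54 s of the 144 s limit. All three blanks went onto the mat. I then set the sanding block on the steel plate and put each blank back in its own notch pair.

**Last checks**
- **Pale and red blanks:** in the top view both are within about 2.5 mm of where they started, and their angles match to about 0.1°.
- **Dark blank:** the final comparison showed an 11 mm difference along its length. The start-picture mask was cut short by a shadow (117 mm of the body instead of about 142 mm). My fuller measurements from before the move put it within 1–2 mm, and the before and after pictures look the same.
- **Sanding block:** after release it was flat, about 2–4 mm from the plate's centre and under 1° off its long axis.
- **Tin, bowl and handpiece:** they show no visible shift in the last top picture, which I judged by eye only.
- **Not checked:** the last side view of the rack was mostly hidden by the arm, so its measurements of the blanks there are not usable. The final check rests on the top view and on the arm's own positions when it released each blank.

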